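Fill the gauge and fitting tray for a sale lot

TASK

Make up the sale lot in the steel tray: lay the larger stemmed gauge in the larger round dish, the smaller stemmed gauge in the smaller round dish (both dial up, flat on the dish floor), the three-armed brass tee flat in the square bin the same side up as it lies now, and seat the two-hole plate fully down over both dowels of the aluminium block, stub upward. Leave the look-alikes, the gauge without a stem and the two-armed elbow, where they lie.

Things in the scene. Friction and masses are not known exactly. Their poses are not given: they have to be found in the camera images.
- dowel_block: Aluminium block, 104 (x) x 42 (y) x 15 mm high, with two upright steel dowels on top at x = +38 and -38 mm, y = 0: 10 mm thick for 10 mm, then tapering over 12 mm to a 3 mm tip, 22 mm above the block's top. Fixed in a low dark steel tray (130 x 440 mm, long side along y, rim 12 mm above table). Origin: centre of underside, 4 mm above table; z up.
- large_dish: Larger round white plastic dish: outer diameter 88 mm, inner 80 mm, floor 3 mm and rim 10 mm above its origin. Fixed in a low dark steel tray (130 x 440 mm, long side along y, rim 12 mm above table). Origin: centre of underside, 4 mm above table; z up.
- small_dish: Smaller round white plastic dish: outer diameter 66 mm, inner 58 mm, floor 3 mm and rim 10 mm above its origin. Fixed in a low dark steel tray (130 x 440 mm, long side along y, rim 12 mm above table). Origin: centre of underside, 4 mm above table; z up.
- square_bin: Square white plastic bin, 90 x 90 mm outside, 82 x 82 mm inside, floor 3 mm and rim 10 mm above its origin. Fixed in a low dark steel tray (130 x 440 mm, long side along y, rim 12 mm above table). Origin: centre of underside, 4 mm above table; z up.
- large_gauge: Larger pressure gauge, lying dial up: dark round case of diameter 56 mm, 30 mm high, white dial, with a brass stem that sticks out along +x to 54 mm from the origin (stem 11 to 14 mm thick, axis 16.5 mm up). About 0.28 kg. Origin: centre of the case's underside. z up.
- small_gauge: Smaller pressure gauge, lying dial up: dark round case of diameter 38 mm, 26 mm high, white dial, with a brass stem that sticks out along +x to 41 mm from the origin (stem 11 to 14 mm thick, axis 14 mm up). About 0.14 kg. Origin: centre of the case's underside. z up.
- flange_plate: Flat steel plate, 110 (x) x 44 (y) x 8 mm, lying flat, with two through holes of 14 mm diameter at x = +38 and -38 mm and a square brass stub, 24 x 24 mm, standing on its middle from 8 to 38 mm height (to grip; sides parallel to the plate's). About 0.38 kg; same either way round. Origin: centre of the underside. z up.
- tee: Brass pipe tee with three arms, lying flat: outline 56 (x) x 42 (y) mm, 20 mm high. Square middle (22 x 20 mm) centred at y = -11 mm, flat back at y = -21 mm; arms (16 mm thick, 19 at rims) run to x = +28 and -28 mm (at y = -11 mm) and to y = +21 mm (at x = 0). About 0.18 kg. Origin: underside, centre of that outline. z up.
- panel_gauge: Look-alike that stays: a panel gauge with no stem, dark round case of diameter 48 mm, 28 mm high, white dial, on a round foot flange of diameter 66 mm, 4 mm thick. Origin: centre of the underside. z up.
- elbow: Look-alike that stays: a brass pipe elbow, like the tee but with only two arms: square middle (22 x 20 mm, 20 mm high) centred at y = -11 mm, arms to x = +28 mm (at y = -11 mm) and to y = +21 mm (at x = 0). Origin: 11 mm from the middle's centre towards +y, underside. z up.

How it is judged (in metres and radians):
At the end, for the whole second after the job is handed in: Gauges flat on their dish floors (large within 14 mm of centre, small 12 mm), tee flat on the bin floor (26 mm), plate down on the block over both dowels (6 mm, 0.1 rad): all less than 3 mm high, tilt under 0.1 rad. Panel gauge and elbow upright, within 30 mm of their start. All at rest (horizontal distance between large_gauge and large_dish below 0.014 m and z of large_gauge in the frame of large_dish below 0.006 m and angle between each of large_gauge, small_gauge, tee, flange_plate, panel_gauge, elbow's own z axis and vertical below 0.1 rad and linear speed of each of large_gauge, small_gauge, tee, flange_plate, panel_gauge, elbow below 0.02 m/s and angular speed of each of large_gauge, small_gauge, tee, flange_plate below 0.2 rad/s and horizontal distance between small_gauge and small_dish below 0.012 m and z of small_gauge in the frame of small_dish below 0.006 m and horizontal distance between tee and square_bin below 0.026 m and z of tee in the frame of square_bin below 0.006 m and horizontal distance between flange_plate and dowel_block below 0.006 m and z of flange_plate in the frame of dowel_block below 0.018 m and angle between the x axis of flange_plate and the x axis of dowel_block, either way round below 0.1 rad and distance of each of panel_gauge, elbow from where it was at the start of the episode below 0.03 m); the robot touches nothing.
It also fails if it takes over 122 s, if anything falls off the work surface, if the arm or the gripper's body presses on something with over 40 N, if the wrist force passes 120 N, or if a joint passes its speed limit or range.

ROBOT

A 7-joint arm with a two-finger parallel gripper is mounted at the origin on the work surface. World frame = base frame: x ahead of the robot, y to its left, z up, the work surface at z = 0. Lengths are in mm, angles in rad, forces in N, time in s.
With the tool pointing down it reaches from about 400 to 925 mm from the base axis. Payload 4.1 kg.
Tool frame: the origin (TCP) lies midway between the tips of the shut fingers; the grasp point (between the pads) lies 19 mm behind it; z points along the fingers, y is the direction in which the jaws open and shut (so a half turn about z gives the same grasp; the last joint's range is limited). The gripper opens to 85 mm and grips with 20 to 120 N. Pads are 22 mm wide; open, the fingers measure 114 mm over their backs; the gripper's body (76 mm by 85 mm) begins 54 mm behind the grasp point. The pads swing forward as they close: fully open they stand 13 mm farther back than shut.
Start: joints at [1.166, 0.398, 0.045, 1.537, -0.019, 1.207, -0.051], TCP at [195.723, -619.868, 231.347] pointing down, gripper open.
Joint ranges: [-2.82, 2.82], [-0.49, 2.23], [-1.37, 1.46], [0, 2.46], [-1.36, 4.5], [0.23, 2], [-2.94, 2.94]. Speed limits (rad/s): [2.57, 2.57, 3.14, 3.14, 3.14, 3.14, 3.14].

INTERFACE

Orientations are given as a rotation vector (axis times angle).
In Python, from workcell import env gives the robot as it stands.
- The arm moves only by the tool carry_out, never from a script. Its argument "commands" is a list of rows, each an object with "claw": the closure, from 0 (fully open) to 1 (shut); "translation": the shift along the tool's x, y, z in m, a list of three; "rotation": the turn, a rotation vector about the tool's x, y, z in rad, a list of three. A call has 1 to 20 rows; each row shifts and turns the commanded pose from where the row before left it, along the tool's axes as they then stand; what a row does not reach is not made up. A row lasts 1/10 s, in which the tool goes at most 50 mm and 8.59 degrees, less where a joint would pass 70% of its speed; a pose out of reach is approached as far as the arm can. A call with a gripper value outside its range is refused whole. The fingers move at their own pace and stop on an object; "grip_force" is the grip in N (left out, the last holds). Time passes only in rows, so rows that do not move let the fingers close. It gives the time, the measured TCP pose, the force and the opening at its end, in the units of the state.
- env.observe(): the state, without advancing time (a new reading comes with each control period).
- env.snapshot(name): name is "side" or "top" or "wrist"; returns a dict with "pixels" (480x640x3 uint8, red, green, blue), "fx", "fy", "cx", "cy" (pixels), "D" ([k1, k2, p1, p2, k3] as OpenCV has them; the pictures are not rectified), "rvec" (rotation vector, rad) and "tvec" (3), from world to camera coordinates, as OpenCV has them. Camera axes: x right, y down, z forward; pixel columns grow to the right and rows downward; lengths in mm; the calibration is good to about 2 mm. A picture is of the moment at which its call begins. There is no depth.
- env.close_job(): hands the job in, once; it reports no verdict.
The state is a dict: "t": time; "joint_positions": joint angles; "joint_velocities": joint speeds; "joint_efforts": joint torques, N m; "eef_pos": TCP position; "tcp_rot": TCP orientation; "contact_force": force on the tool from outside, world axes, zero at the start; "wrist_torque": the same for the moment, N m; "finger_gap": finger opening in mm.
Only numpy, scipy, OpenCV 4.12 (cv2) and the standard library are available. Lean on these libraries where they do the work, as an engineer would, in place of code of your own. Each camera call takes 0.05 s, during which the arm holds its last target.

## Working session

There is one attempt and no reset: what is moved stays moved. The work goes in short steps, Python scripts to look and compute and a tool call to move; the robot and the scene stay as the last step left them, time stands still between calls to the robot, and variables do not carry over. Pictures are saved under pics/ and viewed, and the job is handed in when it is done.

Besides the shell and the picture viewer there is one more tool, called after "Call:" as name(argument=value, ...), one argument or row to a line, values as JSON. carry_out: Moves the arm, as the interface text tells. Its arguments: {"type":"object","properties":{"commands":{"type":"array","items":{"type":"object","properties":{"claw":{"type":"number"},"translation":{"type":"array","items":{"type":"number"}},"rotation":{"type":"array","items":{"type":"number"}}}}},"grip_force":{"type":"number"}},"required":["commands"]}

```bash
ls; mkdir -p pics; cat > h.py <<'E'
import numpy as np, cv2
from workcell import env
def snap(n,name=None):
    s=env.snapshot(n)
    if name: cv2.imwrite(f'pics/{name}.png',s['pixels'][:,:,::-1])
    return s
E
python3 - <<'E'
from h import *
print(env.observe())
for n in ['top','side','wrist']:
    s=snap(n,n+'0'); np.save(n+'0.npy',s,allow_pickle=True)
    print(n,{k:v for k,v in s.items() if k!='pixels'})
E
```

```text
pics
{'t': 0.0, 'joint_positions': array([ 1.16598952,  0.39919861,  0.04504332,  1.53789181, -0.01867521,
        1.20690828, -0.05068275]), 'joint_velocities': array([-1.42715329e-03, -5.77909352e-04, -6.79937102e-04, -1.58903057e-06,
        7.77219688e-04, -2.39290264e-04, -9.08170874e-04]), 'joint_efforts': array([ 1.06466541e-03, -4.75121605e+01,  1.36481747e+00, -2.54222345e+01,
        1.15414563e-02,  9.34620621e-03,  1.53177626e-05]), 'eef_pos': array([ 195.50396495, -619.22691761,  230.25415282]), 'tcp_rot': array([-3.10300108e+00, -4.78397183e-01,  7.27408403e-04]), 'contact_force': array([ 0.44569218, -0.44663292,  0.93913668]), 'wrist_torque': array([-0.01082217, -0.02036577,  0.00569537]), 'finger_gap': 85.40005325112709}
top {'fx': 481.65737080911805, 'fy': 481.65737080911805, 'cx': 318.17194215153995, 'cy': 235.90410989110296, 'D': array([0.01255477, 0.        , 0.        , 0.        , 0.        ]), 'rvec': array([ 2.10384819, -2.16207771,  0.13103004]), 'tvec': array([ 22.80902828, 537.63385753, 846.07026299])}
side {'fx': 466.14202355376125, 'fy': 466.14202355376125, 'cx': 322.23467423065307, 'cy': 242.72169522942238, 'D': array([-0.09509488,  0.        ,  0.        ,  0.        ,  0.        ]), 'rvec': array([ 2.2858596 , -0.21991917,  0.07866711]), 'tvec': array([-515.58023639,  101.08689722, 1072.23543943])}
wrist {'fx': 394.8810143949974, 'fy': 394.8810143949974, 'cx': 319.20102372600286, 'cy': 237.0873364337754, 'D': array([-0.03328762,  0.        ,  0.        ,  0.        ,  0.        ]), 'rvec': array([-2.33450321,  1.71001275,  0.25633018]), 'tvec': array([-649.08435907,  -38.63643329,  379.0461884 ])}
```

View pics/top0.png

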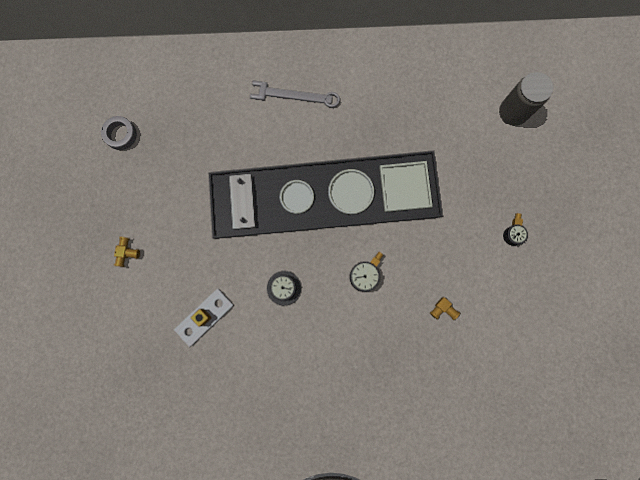

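View pics/side0.png

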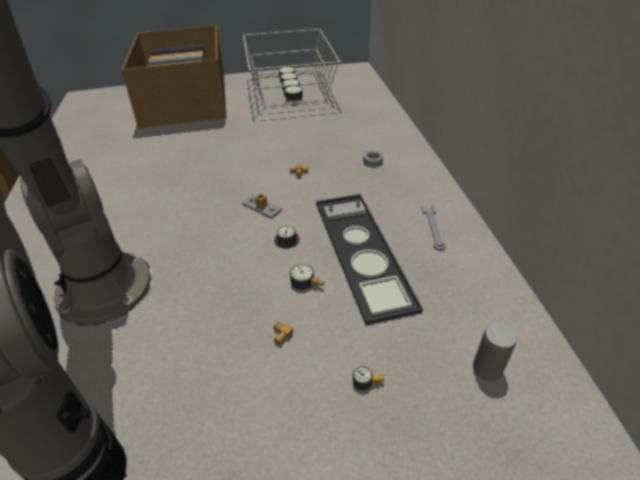

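View pics/wrist0.png

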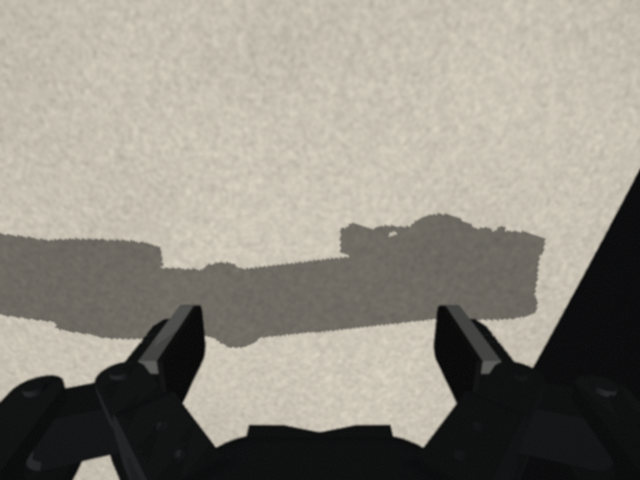

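```bash
cat >> h.py <<'E'
def ray(s,uv):
    K=np.array([[s['fx'],0,s['cx']],[0,s['fy'],s['cy']],[0,0,1]])
    n=cv2.undistortPoints(np.array(uv,float).reshape(-1,1,2),K,s['D']).reshape(-1,2)
    R=cv2.Rodrigues(s['rvec'])[0]; C=-R.T@s['tvec']
    return C,np.c_[n,np.ones(len(n))]@R
def plane(s,uv,z):
    C,d=ray(s,uv); return C+d*((z-C[2])/d[:,2])[:,None]
def tri(s1,u1,s2,u2):
    C1,d1=ray(s1,u1);C2,d2=ray(s2,u2);o=[]
    for a,b in zip(d1,d2):
        t=np.linalg.lstsq(np.c_[a,-b],C2-C1,rcond=None)[0]
        p,q=C1+a*t[0],C2+b*t[1]; o.append(np.r_[(p+q)/2,np.linalg.norm(p-q)])
    return np.array(o)
def proj(s,P):
    K=np.array([[s['fx'],0,s['cx']],[0,s['fy'],s['cy']],[0,0,1]])
    return cv2.projectPoints(np.array(P,float).reshape(-1,1,3),s['rvec'],s['tvec'],K,s['D'])[0].reshape(-1,2)
def brass(im):
    h=cv2.cvtColor(im,cv2.COLOR_RGB2HSV); return cv2.inRange(h,(8,110,60),(30,255,255))
def white(im):
    h=cv2.cvtColor(im,cv2.COLOR_RGB2HSV); return cv2.inRange(h,(20,8,170),(75,70,255))
def dark(im):
    return (im.max(2)<70).astype(np.uint8)*255
def blobs(m,a=15):
    c,_=cv2.findContours(m,cv2.RETR_EXTERNAL,cv2.CHAIN_APPROX_NONE)
    return [k for k in c if cv2.contourArea(k)>a]
def ctr(k):
    m=cv2.moments(k); return m['m10']/m['m00'],m['m01']/m['m00']
def load(n): return np.load(n+'.npy',allow_pickle=True).item()
def crop(s,name,x0,y0,w,h,f):
    c=s['pixels'][y0:y0+h,x0:x0+w,::-1]
    cv2.imwrite(f'pics/{name}.png',cv2.resize(c,None,fx=f,fy=f,interpolation=cv2.INTER_CUBIC))
E
python3 - <<'E'
from h import *
for n in ['top','side']:
    s=load(n+'0')
    for nm,f in [('brass',brass),('white',white),('dark',dark)]:
        for k in blobs(f(s['pixels']),20):
            (x,y),(w,h),a=cv2.minAreaRect(k)
            print(n,nm,np.round(ctr(k),1),'rect',round(x,1),round(y,1),round(w,1),round(h,1),round(a),'pl',np.round(plane(s,[ctr(k)],10)[0][:2]))
t=load('top0'); C,_=ray(t,[[0,0]]); print(C)
crop(t,'topc',90,140,450,220,1.75)
E
```

```text
top brass [199.2 317.3] rect 199.5 317.5 12.7 12.7 45 pl [396. 235.]
top brass [444.6 309. ] rect 445.1 311.9 24.8 21.1 40 pl [ 399. -221.]
top brass [376.6 258.9] rect 376.9 258.4 7.5 13.6 34 pl [ 496. -100.]
top brass [123.1 251.7] rect 125.5 251.5 29.0 23.0 90 pl [523. 382.]
top brass [518.  219.4] rect 518.5 218.9 7.8 11.5 8 pl [ 563. -369.]
top dark [332.4 477.7] rect 331.0 477.5 3.0 40.0 90 pl [111.  -5.]
top dark [198.6 317.3] rect 198.8 317.2 5.7 6.4 45 pl [395. 236.]
top dark [208.5 317.6] rect 208.5 317.0 16.0 15.0 90 pl [394. 217.]
top dark [283.8 287.9] rect 283.9 287.7 33.5 33.5 27 pl [446.  76.]
top dark [370.9 282.2] rect 366.5 276.5 29.0 33.0 90 pl [452. -87.]
top dark [124.4 260.2] rect 124.3 261.0 6.7 11.0 31 pl [507. 379.]
top dark [138.7 254.2] rect 139.5 254.0 8.0 7.0 90 pl [517. 352.]
top dark [128.4 243.5] rect 128.4 243.8 5.7 9.5 18 pl [538. 372.]
top dark [510.1 236.6] rect 515.5 234.9 22.7 23.3 39 pl [ 531. -352.]
top dark [324.5 194.9] rect 324.4 194.9 67.1 230.2 84 pl [622.  -5.]
top dark [130.7 140.3] rect 127.5 139.8 19.5 33.3 44 pl [744. 375.]
top dark 
[... 1140 characters left out ...]
2.4 385.3 19.2 11.6 3 pl [ 531. -374.]
side dark [490.1 360.9] rect 490.8 360.2 31.3 41.4 20 pl [ 788. -372.]
side dark [301.3 284.5] rect 301.2 284.2 21.8 12.2 6 pl [459. -95.]
side dark [286.6 241.3] rect 286.6 241.1 12.3 21.6 83 pl [445.  59.]
side dark [367.2 261.1] rect 368.3 257.1 141.3 56.9 67 pl [624. -51.]
side dark [371.2 162.7] rect 371.9 162.4 16.2 3.9 4 pl [749. 372.]
side dark [293.3  96.4] rect 293.0 96.0 8.0 16.0 90 pl [580. 910.]
side dark [283.9  58.7] rect 283.9 58.4 9.9 59.4 85 pl [ 595. 1338.]
side dark [282.8  41.2] rect 282.9 41.5 15.8 69.6 85 pl [ 619. 1592.]
side dark [ 94.8 192.8] rect 184.5 239.5 369.0 479.0 0 pl [-86. 389.]
[407.47071203 -12.14881377 916.09242526]
```

View pics/topc.png

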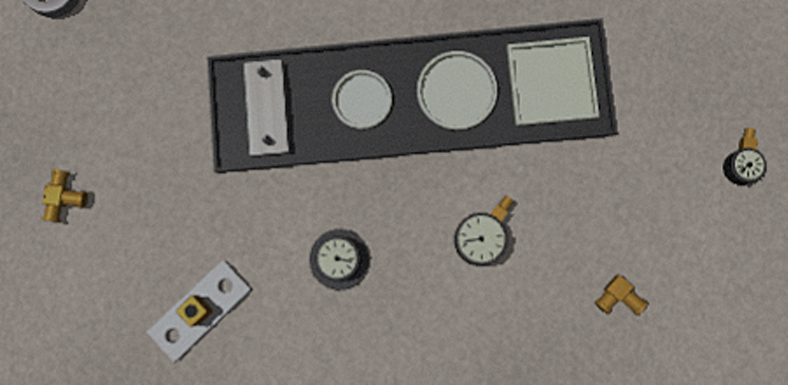

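```bash
cat >> h.py <<'E'
from scipy.spatial.transform import Rotation as Ro
def tool():
    o=env.observe(); R=Ro.from_rotvec(o['tcp_rot']).as_matrix(); return np.array(o['eef_pos']),R,o
def yaw(R): return np.arctan2(R[1,0],R[0,0])
def plan(x,y,z,yw):
    """turn about tool z then shift (m) in turned tool axes"""
    p,R,o=tool(); d=(yw-yaw(R)+np.pi)%(2*np.pi)-np.pi
    c,s=np.cos(yw),np.sin(yw); R2=np.array([[c,s,0],[s,-c,0],[0,0,-1]])
    print('turn tool z',round(-d,3),'shift mm',np.round(R2.T@(np.array([x,y,z])-p),1),'tilt',np.round(R[:,2],3))
    print('j',np.round(o['joint_positions'],2),'t',o['t'],'F',np.round(o['contact_force'],1),'gap',round(o['finger_gap'],1),'tcp',np.round(p,1),'yaw',round(yaw(R),3))
E
python3 - <<'E'
from h import *
t,s,w=load('top0'),load('side0'),load('wrist0')
print(tri(t,[[518,233],[366,273],[518,219.4],[376.6,258.9],[444.6,309],[199.2,317.3],[123.1,251.7]],s,[[362.5,377],[302,272],[376.7,377.9],[316.5,281],[282.4,332],[260.7,200.6],[298.3,169.7]]).round(1))
print('tray',plane(t,[[242,201],[297,197],[351,191],[406,186]],14).round(1))
p,R,o=tool(); Rc=cv2.Rodrigues(w['rvec'])[0]; C=-Rc.T@w['tvec']
print('cam in tool',R.T@(C-p),'\n',(R.T@Rc.T).round(3))
plan(535,-360,220,yaw(R))
E
```

```text
[[ 5.344e+02 -3.623e+02  2.110e+01  2.200e+00]
 [ 4.661e+02 -7.740e+01  3.140e+01  4.100e+00]
 [ 5.608e+02 -3.664e+02  1.610e+01  2.100e+00]
 [ 4.939e+02 -9.920e+01  1.830e+01  1.600e+00]
 [ 3.997e+02 -2.209e+02  1.070e+01  8.000e-01]
 [ 3.957e+02  2.324e+02  1.830e+01  1.000e-01]
 [ 5.228e+02  3.835e+02  7.100e+00  1.000e+00]]
tray [[ 614.   153.4   14. ]
 [ 618.6   47.4   14. ]
 [ 627.1  -56.4   14. ]
 [ 633.5 -161.7   14. ]]
cam in tool [ 7.33646510e+01  7.84304043e-02 -1.42138171e+02] 
 [[ 0.    -0.957 -0.291]
 [ 1.     0.    -0.   ]
 [ 0.    -0.291  0.957]]
turn tool z -0.0 shift mm [ 401.8 -145.1   10.5] tilt [-0.001  0.001 -1.   ]
j [ 1.17  0.4   0.05  1.54 -0.02  1.21 -0.05] t 0.15 F [ 0.  -1.   1.5] gap 85.5 tcp [ 195.6 -619.4  230.5] yaw 0.306
```

```bash
python3 - <<'E'
from h import *
plan(520,-360,200,-0.144)
E
```

```text
turn tool z 0.45 shift mm [ 283.9 -303.2   30.5] tilt [-0.001  0.001 -1.   ]
j [ 1.17  0.4   0.05  1.54 -0.02  1.21 -0.05] t 0.15 F [ 0.  -1.   1.5] gap 85.5 tcp [ 195.6 -619.4  230.5] yaw 0.306
```

Call:
carry_out(
  commands=[
    {"rotation":[0,0,0.1125]},
    {"rotation":[0,0,0.1125]},
    {"rotation":[0,0,0.1125]},
    {"rotation":[0,0,0.1125]},
  ],
)

```text
schema error: expected keys claw, translation, rotation
```

All keys are needed.

Call:
carry_out(
  commands=[
    {"claw":0,"translation":[0,0,0],"rotation":[0,0,0.1125]},
    {"claw":0,"translation":[0,0,0],"rotation":[0,0,0.1125]},
    {"claw":0,"translation":[0,0,0],"rotation":[0,0,0.1125]},
    {"claw":0,"translation":[0,0,0],"rotation":[0,0,0.1125]},
    {"claw":0,"translation":[0.035,-0.034,0],"rotation":[0,0,0]},
    {"claw":0,"translation":[0.035,-0.034,0],"rotation":[0,0,0]},
    {"claw":0,"translation":[0.035,-0.034,0],"rotation":[0,0,0]},
    {"claw":0,"translation":[0.035,-0.034,0],"rotation":[0,0,0]},
    {"claw":0,"translation":[0.035,-0.034,0.01],"rotation":[0,0,0]},
    {"claw":0,"translation":[0.035,-0.034,0.01],"rotation":[0,0,0]},
    {"claw":0,"translation":[0.035,-0.034,0.01],"rotation":[0,0,0]},
    {"claw":0,"translation":[0.035,-0.034,0],"rotation":[0,0,0]},
    {"claw":0,"translation":[0.004,-0.031,0],"rotation":[0,0,0]},
    {"claw":0,"translation":[0,0,0],"rotation":[0,0,0]},
    {"claw":0,"translation":[0,0,0],"rotation":[0,0,0]},
  ],
)

```text
t: 1.65
eef_pos: [520.4, -360.2, 201.0]
tcp_rot: [3.133, -0.223, -0.001]
contact_force: [-0.6, -0.8, 0.1]
finger_gap: 85.2
```

```bash
python3 - <<'E'
from h import *
plan(535,-362,200,-0.144)
w=snap('wrist','w1'); np.save('w1.npy',w,allow_pickle=True)
E
```

```text
turn tool z 0.002 shift mm [14.7 -0.3  1. ] tilt [-0.001 -0.    -1.   ]
j [ 0.56  0.39 -0.03  1.61  0.01  1.14 -1.19] t 1.65 F [-0.6 -0.8  0.1] gap 85.2 tcp [ 520.4 -360.2  201. ] yaw -0.142
```

View pics/w1.png

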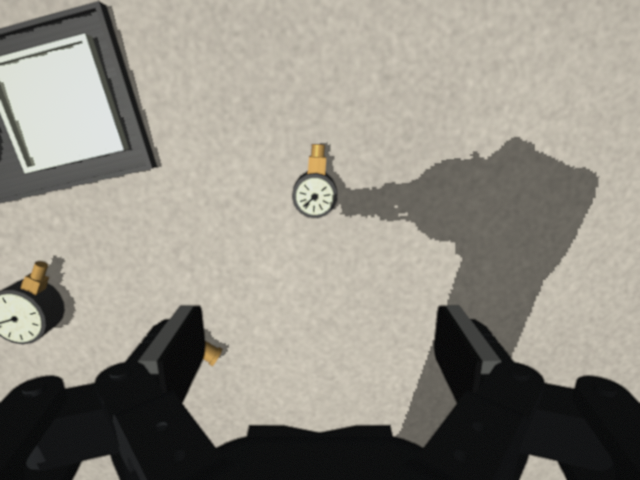

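```bash
cat >> h.py <<'E'
def near(cs,uv): return min(cs,key=lambda k:np.hypot(*(np.array(ctr(k))-uv)))
def gauge(s,uvd,uvs,zd,zs):
    """dial (white blob centre) and stem (brass blob) by colour"""
    d=near(blobs(cv2.morphologyEx(white(s['pixels']),cv2.MORPH_CLOSE,np.ones((7,7))),40),uvd)
    b=near(blobs(brass(s['pixels']),40),uvs)
    e=cv2.fitEllipse(cv2.convexHull(d))
    D,B=plane(s,[e[0]],zd)[0],plane(s,[ctr(b)],zs)[0]
    v=B-D
    print('dial px',np.round(e[0],1),'stem px',np.round(ctr(b),1),'dial',D.round(1),'stem',B.round(1),'dir',round(np.arctan2(v[1],v[0]),3))
    return e[0],ctr(b)
E
python3 - <<'E'
from h import *
w=load('w1'); print(gauge(w,(314,196),(318,160),26,14))
print(proj(w,[[535,-362,20]]), proj(w,[list(tool()[0])]), proj(w,[[520.4,-360.2,20]]))
# tray seen here & bin
E
```

```text
dial px [317.  199.8] stem px [317.  160.2] dial [ 529.3 -360.1   26. ] stem [ 559.7 -364.4   14. ] dir -0.142
((317.0021667480469, 199.77676391601562), (317.0093776641091, 160.19650468883205))
[[318.36592357 191.23683552]] [[322.589324   311.33888046]] [[318.7169604  208.61980461]]
```

Call:
carry_out(
  commands=[
    {"claw":0,"translation":[0.0,0,0.04],"rotation":[0,0,0]},
    {"claw":0,"translation":[0.0,0,0.04],"rotation":[0,0,0]},
    {"claw":0,"translation":[0,0,0.0],"rotation":[0,0,0]},
    {"claw":0,"translation":[0,0,0],"rotation":[0,0,0]},
  ],
)

```text
t: 2.1
eef_pos: [519.1, -362.4, 121.4]
tcp_rot: [3.133, -0.23, -0.002]
contact_force: [1.0, -0.7, 0.4]
finger_gap: 85.6
```

```bash
python3 - <<'E'
from h import *
w=snap('wrist','w2'); np.save('w2.npy',w,allow_pickle=True)
a=gauge(load('w1'),(314,196),(318,160),26,14)
g=proj(w,[[533,-362,26],[560,-366,14]]); print(g)
b=gauge(w,g[0],g[1],26,14)
print(tri(load('w1'),a,w,b).round(1)); plan(535,-362,13,-0.144)
E
```

```text
dial px [317.  199.8] stem px [317.  160.2] dial [ 529.3 -360.1   26. ] stem [ 559.7 -364.4   14. ] dir -0.142
[[314.65191637 217.83912365]
 [314.73370574 171.09321339]]
dial px [351.2 197.1] stem px [312.2 171.9] dial [ 542.7 -386.    26. ] stem [ 559.7 -364.3   14. ] dir 0.905
[[ 5.946e+02 -3.704e+02  3.128e+02  1.480e+01]
 [ 5.597e+02 -3.644e+02  1.370e+01  1.000e-01]]
turn tool z -0.002 shift mm [ 14.2  -2.8 110. ] tilt [ 0.002 -0.002 -1.   ]
j [ 0.56  0.46 -0.03  1.69  0.02  0.98 -1.19] t 2.15 F [ 0.7 -0.3  0.8] gap 85.4 tcp [ 520.5 -362.7  123. ] yaw -0.146
```

View pics/w2.png

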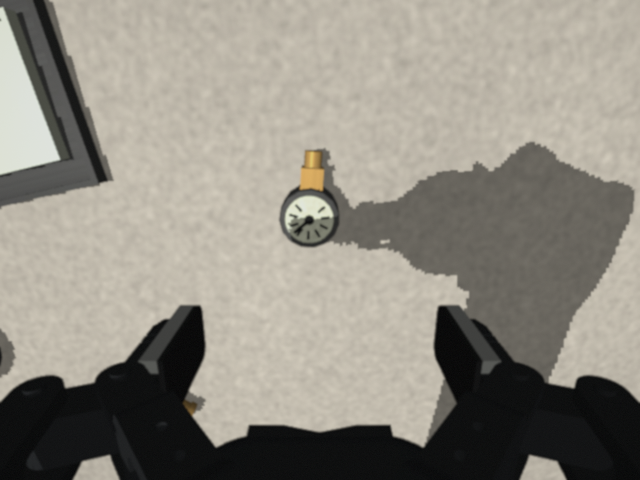

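```bash
cat >> h.py <<'E'
def dial(s,uv,r):
    """dial = the light hole inside the dark case ring near uv"""
    m=dark(s['pixels']); x,y=map(int,uv); y0,x0=max(0,y-r),max(0,x-r)
    m=m[y0:y+r,x0:x+r]; m=cv2.morphologyEx(m,cv2.MORPH_CLOSE,np.ones((3,3)))
    c,h=cv2.findContours(m,cv2.RETR_CCOMP,cv2.CHAIN_APPROX_NONE)
    k=[q for q,hh in zip(c,h[0]) if hh[3]>=0 and cv2.contourArea(q)>150]
    k=max(k,key=cv2.contourArea); e=cv2.fitEllipse(k); return (e[0][0]+x0,e[0][1]+y0),e[1]
E
python3 - <<'E'
from h import *
w1,w2=load('w1'),load('w2')
a,_=dial(w1,(314,196),40); b,_=dial(w2,(309,219),45); print(a,b)
for q in (a,(314.5,196.5)): print(plane(w1,[q],26).round(1))
for q in (b,(309,219.5)): print(plane(w2,[q],26).round(1))
print(tri(w1,[a],w2,[b]).round(1))
D=plane(w2,[b],26)[0]; B=plane(w2,[[312.2,171.9]],13.7)[0]; print(np.arctan2(*(B-D)[[1,0]]))
E
```

```text
Traceback (most recent call last):
  File "h.py", line 64, in dial
    k=max(k,key=cv2.contourArea); e=cv2.fitEllipse(k); return (e[0][0]+x0,e[0][1]+y0),e[1]
ValueError: max() iterable argument is empty
```

```bash
python3 - <<'E'
from h import *
w1,w2=load('w1'),load('w2')
a,b=(314.5,196.5),(309.0,218.5)
crop(w2,'w2c',260,130,100,130,4)
print(plane(w1,[a],26).round(1),plane(w2,[b],26).round(1),tri(w1,[a],w2,[b]).round(1))
D=plane(w2,[b],26)[0]; B=plane(w2,[[312.2,171.9]],13.7)[0]; print(np.arctan2(*(B-D)[[1,0]]))
E
```

```text
[[ 532.2 -358.4   26. ]] [[ 533.1 -358.5   26. ]] [[ 5.298e+02 -3.578e+02  1.280e+01  3.000e-01]]
-0.21707821642345707
```

View pics/w2c.png

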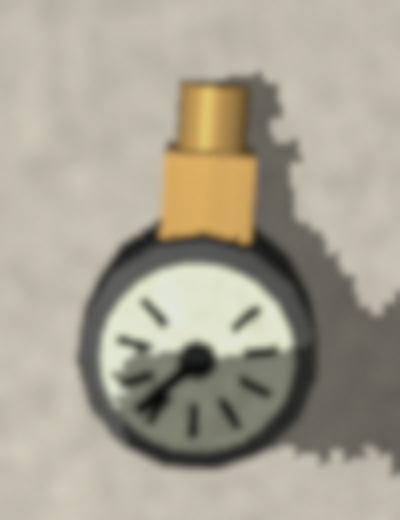

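```bash
python3 - <<'E'
from h import *
w1,w2=load('w1'),load('w2')
for w,a,b in ((w1,(314.8,196.3),(318.5,145)),(w2,(310,219.3),(313.7,151.5))):
    D=plane(w,[a],26)[0];B=plane(w,[b],14)[0];v=B-D;print(D.round(1),B.round(1),np.hypot(*v[:2]),np.arctan2(v[1],v[0]))
print(tri(w1,[(314.8,196.3),(318.5,145)],w2,[(310,219.3),(313.7,151.5)]).round(1))
plan(533,-359.5,12,-0.19)
E
```

```text
[ 532.4 -358.7   26. ] [ 571.6 -367.4   14. ] 40.19898052791152 -0.21718237544396551
[ 532.5 -359.    26. ] [ 572.1 -367.2   14. ] 40.4217501442172 -0.20351478217513747
[[ 5.316e+02 -3.587e+02  2.230e+01  2.000e-01]
 [ 5.712e+02 -3.671e+02  4.400e+00  5.000e-01]]
turn tool z 0.044 shift mm [ 11.6  -5.5 111. ] tilt [ 0.002 -0.002 -1.   ]
j [ 0.56  0.46 -0.03  1.69  0.02  0.98 -1.19] t 2.15 F [ 0.7 -0.3  0.8] gap 85.4 tcp [ 520.5 -362.7  123. ] yaw -0.146
```

```bash
cat >> h.py <<'E'
import json
def cget(): return json.load(open('cmd.json'))
def did(*steps):
    """steps: (turn about tool z, dx,dy,dz mm in the turned tool axes)"""
    x,y,z,a=cget()
    for t,dx,dy,dz in steps:
        a-=t; c,s=np.cos(a),np.sin(a); x+=c*dx+s*dy; y+=s*dx-c*dy; z-=dz
    json.dump([x,y,z,a],open('cmd.json','w')); p,R,o=tool()
    print('cmd',np.round([x,y,z],1),round(a,3),'meas',p.round(1),round(yaw(R),3),'t',round(o['t'],2),'F',np.round(o['contact_force'],1),'gap',round(o['finger_gap'],1),'j',np.round(o['joint_positions'],2))
def to(x,y,z,yw):
    X,Y,Z,a=cget(); d=(yw-a+np.pi)%(2*np.pi)-np.pi; c,s=np.cos(yw),np.sin(yw); u,v=x-X,y-Y
    print('turn',round(-d,3),'shift mm',np.round([c*u+s*v,s*u-c*v,Z-z],1))
E
python3 - <<'E'
from h import *
json.dump([195.723,-619.868,231.347,0.306],open('cmd.json','w'))
did((.45,284,-303,30),(0,0,0,80)); to(532.5,-359,9,-.21)
E
```

```text
cmd [ 520.3 -360.8  121.3] -0.144 meas [ 520.5 -362.7  123. ] -0.146 t 2.15 F [ 0.7 -0.3  0.8] gap 85.4 j [ 0.56  0.46 -0.03  1.69  0.02  0.98 -1.19]
turn 0.066 shift mm [ 11.6  -4.3 112.3]
```

Call:
carry_out(
  commands=[
    {"claw":0,"translation":[0.0116,-0.0043,0],"rotation":[0,0,0.066]},
    {"claw":0,"translation":[0,0,0.04],"rotation":[0,0,0]},
    {"claw":0,"translation":[0,0,0.04],"rotation":[0,0,0]},
    {"claw":0,"translation":[0,0,0.02],"rotation":[0,0,0]},
    {"claw":0,"translation":[0,0,0.012],"rotation":[0,0,0]},
    {"claw":0.2,"translation":[0,0,0],"rotation":[0,0,0]},
    {"claw":0.4,"translation":[0,0,0],"rotation":[0,0,0]},
    {"claw":0.5,"translation":[0,0,0],"rotation":[0,0,0]},
    {"claw":0.6,"translation":[0,0,0],"rotation":[0,0,0]},
    {"claw":0.8,"translation":[0,0,0],"rotation":[0,0,0]},
    {"claw":0.8,"translation":[0,0,0],"rotation":[0,0,0]},
    {"claw":0.8,"translation":[0,0,0],"rotation":[0,0,0]},
    {"claw":0.8,"translation":[0,0,0],"rotation":[0,0,0]},
  ],
  grip_force=50,
)

```text
t: 3.45
eef_pos: [533.8, -359.1, 11.8]
tcp_rot: [3.123, -0.329, 0.005]
contact_force: [-0.5, 0.0, 5.7]
finger_gap: 35.9
```

```bash
python3 - <<'E'
from h import *
did((0,11.6,-4.3,0),(.066,0,0,112))
w=snap('wrist','w3')
E
```

```text
cmd [ 532.4 -358.2    9.3] -0.21 meas [ 533.8 -359.1   11.8] -0.21 t 3.45 F [-0.5  0.   5.7] gap 35.9 j [ 0.54  0.61 -0.02  1.73  0.02  0.79 -1.27]
```

View pics/w3.png

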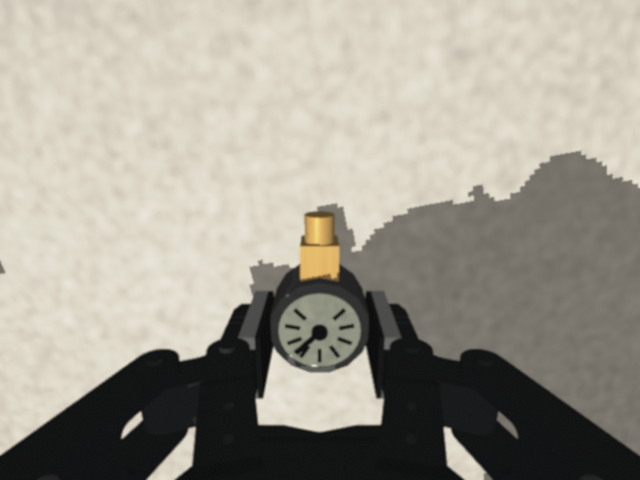

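```bash
python3 - <<'E'
from h import *
to(600,47,150,-.21)
E
```

```text
turn -0.0 shift mm [ -18.3 -410.4 -140.7]
```

Call:
carry_out(
  commands=[
    {"claw":0.8,"translation":[0,0,-0.01],"rotation":[0,0,0]},
    {"claw":0.8,"translation":[0,0,-0.03],"rotation":[0,0,0]},
    {"claw":0.8,"translation":[0,0,-0.04],"rotation":[0,0,0]},
    {"claw":0.8,"translation":[0,0,-0.04],"rotation":[0,0,0]},
    {"claw":0.8,"translation":[0,0,-0.02],"rotation":[0,0,0]},
    {"claw":0.8,"translation":[0,-0.02,0],"rotation":[0,0,0]},
    {"claw":0.8,"translation":[0,-0.04,0],"rotation":[0,0,0]},
    {"claw":0.8,"translation":[0,-0.045,0],"rotation":[0,0,0]},
    {"claw":0.8,"translation":[0,-0.045,0],"rotation":[0,0,0]},
    {"claw":0.8,"translation":[0,-0.045,0],"rotation":[0,0,0]},
    {"claw":0.8,"translation":[0,-0.045,0],"rotation":[0,0,0]},
    {"claw":0.8,"translation":[0,-0.045,0],"rotation":[0,0,0]},
    {"claw":0.8,"translation":[0,-0.045,0],"rotation":[0,0,0]},
    {"claw":0.8,"translation":[0,-0.045,0],"rotation":[0,0,0]},
    {"claw":0.8,"translation":[-0.01,-0.035,0],"rotation":[0,0,0]},
    {"claw":0.8,"translation":[-0.01,0,0],"rotation":[0,0,0]},
    {"claw":0.8,"translation":[0,0,0],"rotation":[0,0,0]},
    {"claw":0.8,"translation":[0,0,0],"rotation":[0,0,0]},
  ],
)

```text
t: 5.3
eef_pos: [598.5, 45.1, 149.8]
tcp_rot: [3.123, -0.332, 0.002]
contact_force: [-0.0, -0.2, -1.2]
finger_gap: 36.0
```

```bash
python3 - <<'E'
from h import *
did((0,-20,-410,-140))
w=snap('wrist','w4'); np.save('w4.npy',w,allow_pickle=True)
E
```

```text
cmd [598.3  47.  149.3] -0.21 meas [598.5  45.1 149.8] -0.212 t 5.3 F [-0.  -0.2 -1.2] gap 36.0 j [-0.03  0.38 -0.15  1.75  0.07  1.01 -1.99]
```

View pics/w4.png

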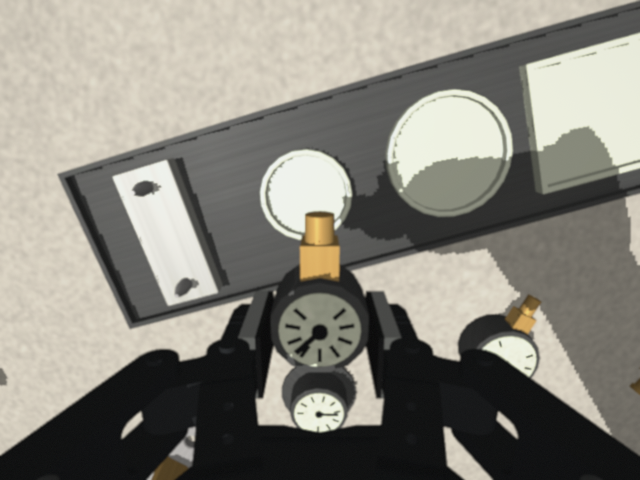

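```bash
python3 - <<'E'
from h import *
w=load('w4');t=load('top0')
print(plane(w,[[306,194],[450,153]],14).round(1))
crop(t,'tray',205,145,240,100,3.3)
crop(w,'w4c',50,70,330,260,2.4)
print(plane(w,[[260,194],[352,194],[306,149],[306,239],[387,153],[513,153],[450,89],[450,217]],14).round(1))
E
```

```text
[[621.1  49.3  14. ]
 [628.3 -54.9  14. ]]
[[628.   81.4  14. ]
 [614.2  17.3  14. ]
 [651.8  42.4  14. ]
 [588.4  56.7  14. ]
 [637.4 -11.9  14. ]
 [619.3 -98.3  14. ]
 [670.2 -60.   14. ]
 [582.7 -49.4  14. ]]
```

View pics/tray.png

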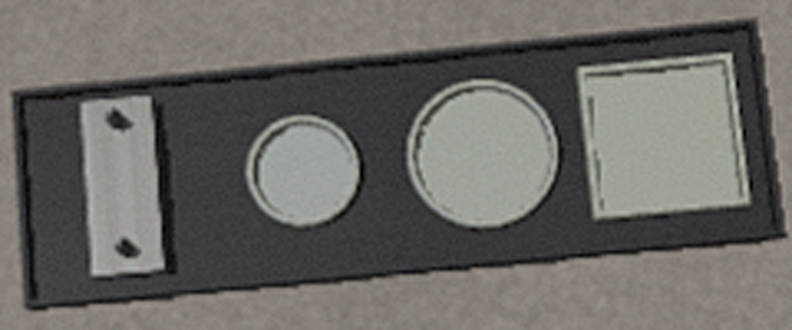

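View pics/w4c.png

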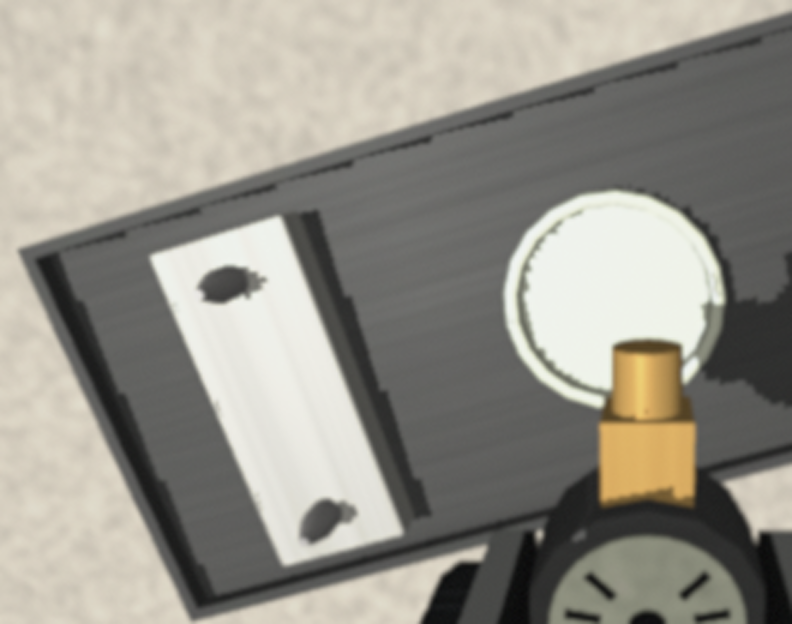

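```bash
python3 - <<'E'
from h import *
t,w=load('top0'),load('w4')
print(tri(t,[[297.1,196.8],[351.5,191.4]],w,[[306,194],[450,153]]).round(1))
to(621,49,17.3,-.21)
E
```

```text
[[620.2  48.6   8.8   2.1]
 [627.6 -57.3   7.4   0.9]]
turn -0.0 shift mm [ 21.8  -6.7 132. ]
```

Call:
carry_out(
  commands=[
    {"claw":0.8,"translation":[0.02,-0.0067,0.02],"rotation":[0,0,0]},
    {"claw":0.8,"translation":[0.0018,0,0.04],"rotation":[0,0,0]},
    {"claw":0.8,"translation":[0,0,0.03],"rotation":[0,0,0]},
    {"claw":0.8,"translation":[0,0,0.02],"rotation":[0,0,0]},
    {"claw":0.8,"translation":[0,0,0.01],"rotation":[0,0,0]},
    {"claw":0.8,"translation":[0,0,0.006],"rotation":[0,0,0]},
    {"claw":0.8,"translation":[0,0,0.004],"rotation":[0,0,0]},
    {"claw":0.8,"translation":[0,0,0.002],"rotation":[0,0,0]},
    {"claw":0.8,"translation":[0,0,0],"rotation":[0,0,0]},
    {"claw":0.8,"translation":[0,0,0],"rotation":[0,0,0]},
  ],
)

```text
t: 6.35
eef_pos: [622.0, 48.5, 18.8]
tcp_rot: [3.124, -0.33, 0.003]
contact_force: [-1.5, -1.6, 4.7]
finger_gap: 35.6
```

```bash
python3 - <<'E'
from h import *
did((0,21.8,-6.7,132))
w=snap('wrist','w5')
E
```

```text
cmd [621.   49.   17.3] -0.21 meas [622.   48.5  18.8] -0.21 t 6.35 F [-1.5 -1.6  4.7] gap 35.6 j [-0.04  0.58 -0.14  1.78  0.11  0.79 -2.02]
```

View pics/w5.png

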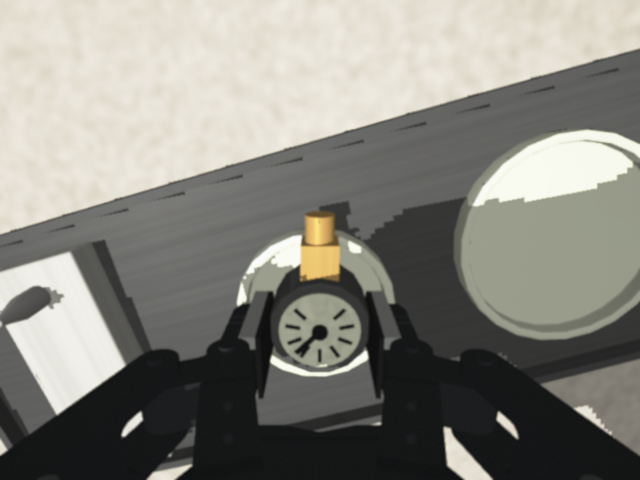

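```bash
python3 - <<'E'
from h import *
w=snap('wrist')
print(plane(w,[[319.5,331]],33).round(1), plane(w,[[316,230],[316,376]],14).round(1))
to(621,49,17.3,-.21)
E
```

```text
[[620.5  48.3  33. ]] [[653.1  42.7  14. ]
 [588.3  56.7  14. ]]
turn -0.0 shift mm [ 0. -0.  0.]
```

```bash
python3 - <<'E'
from h import *
to(452,-68,137.3,-.66)
E
```

```text
turn 0.45 shift mm [ -61.8  196.  -120. ]
```

Call:
carry_out(
  commands=[
    {"claw":0.5,"translation":[0,0,0],"rotation":[0,0,0]},
    {"claw":0.4,"translation":[0,0,0],"rotation":[0,0,0]},
    {"claw":0.25,"translation":[0,0,0],"rotation":[0,0,0]},
    {"claw":0.25,"translation":[0,0,0],"rotation":[0,0,0]},
    {"claw":0.2,"translation":[0,0,-0.02],"rotation":[0,0,0]},
    {"claw":0.1,"translation":[0,0,-0.04],"rotation":[0,0,0]},
    {"claw":0,"translation":[0,0,-0.04],"rotation":[0,0,0]},
    {"claw":0,"translation":[0,0,-0.02],"rotation":[0,0,0]},
    {"claw":0,"translation":[0,0,0],"rotation":[0,0,0]},
  ],
)

```text
t: 7.35
eef_pos: [623.8, 49.4, 141.2]
tcp_rot: [-3.123, 0.329, -0.012]
contact_force: [0.0, -0.2, -0.0]
finger_gap: 85.6
```

```bash
python3 - <<'E'
from h import *
did((0,0,0,-120))
w=snap('wrist','w6');np.save('w6.npy',w,allow_pickle=True)
to(452,-68,137.3,-.66)
E
```

```text
cmd [621.   49.  137.3] -0.21 meas [623.8  49.4 141.2] -0.21 t 7.35 F [ 0.  -0.2 -0. ] gap 85.6 j [-0.03  0.43 -0.15  1.7   0.07  1.01 -1.99]
turn 0.45 shift mm [-61.8 196.    0. ]
```

View pics/w6.png

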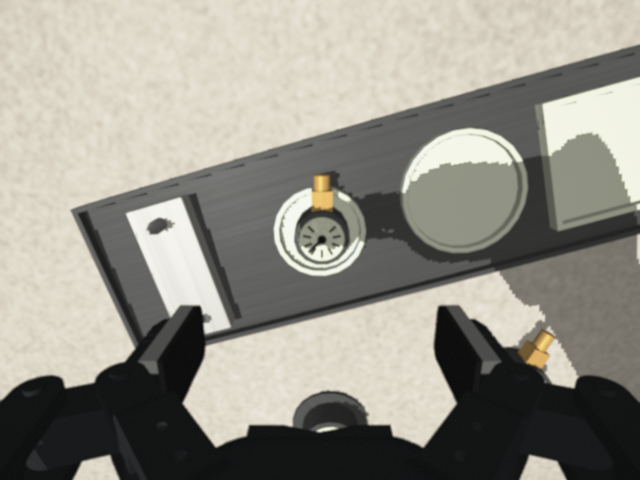

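Call:
carry_out(
  commands=[
    {"claw":0,"translation":[0,0,0],"rotation":[0,0,0.11]},
    {"claw":0,"translation":[0,0,0],"rotation":[0,0,0.12]},
    {"claw":0,"translation":[0,0,0],"rotation":[0,0,0.12]},
    {"claw":0,"translation":[0,0,0],"rotation":[0,0,0.1]},
    {"claw":0,"translation":[-0.012,0.036,0],"rotation":[0,0,0]},
    {"claw":0,"translation":[-0.012,0.04,0],"rotation":[0,0,0]},
    {"claw":0,"translation":[-0.012,0.04,0],"rotation":[0,0,0]},
    {"claw":0,"translation":[-0.012,0.04,0],"rotation":[0,0,0]},
    {"claw":0,"translation":[-0.012,0.04,0],"rotation":[0,0,0]},
    {"claw":0,"translation":[0,0,0],"rotation":[0,0,0]},
    {"claw":0,"translation":[0,0,0],"rotation":[0,0,0]},
  ],
)

```text
t: 8.5
eef_pos: [452.1, -69.5, 136.2]
tcp_rot: [2.971, -1.021, -0.003]
contact_force: [-0.3, 0.7, 1.6]
finger_gap: 85.2
```

```bash
python3 - <<'E'
from h import *
did((.45,-60,196,0))
w=snap('wrist','w7');np.save('w7.npy',w,allow_pickle=True)
E
```

```text
cmd [453.4 -69.  137.3] -0.66 meas [452.1 -69.5 136.2] -0.662 t 8.5 F [-0.3  0.7  1.6] gap 85.2 j [ 0.07  0.16 -0.01  2.09  0.    0.9  -2.18]
```

View pics/w7.png

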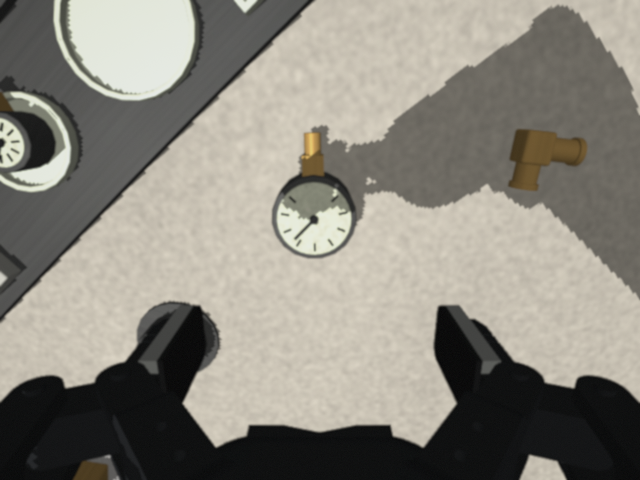

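```bash
python3 - <<'E'
from h import *
w=load('w7'); t=load('top0'); w6=load('w6'); s=load('side0')
D=plane(w,[[313.5,218.5]],30)[0];B=plane(w,[[312,133]],18)[0];v=B-D
print(D.round(1),B.round(1),np.hypot(*v[:2]),np.arctan2(v[1],v[0]))
print(tri(t,[[365.5,276]],w,[[313.5,218.5]]).round(1), tri(s,[[302.3,272]],w,[[313.5,218.5]]).round(1))
print('panel',plane(w,[[178,340]],4).round(1)); print('dishL',plane(w6,[[464,190]],14).round(1))
to(*D[:2],9,np.arctan2(v[1],v[0]))
E
```

```text
[462.4 -73.7  30. ] [ 505.  -105.8   18. ] 53.32416164203743 -0.6449527291228768
[[463.  -75.4  36.1   1.8]] [[463.6 -74.1  28.7   3. ]]
panel [[445.4  76.9   4. ]]
dishL [[629.  -54.2  14. ]]
turn -0.015 shift mm [ 10.   -1.6 128.3]
```

Call:
carry_out(
  commands=[
    {"claw":0,"translation":[0.01,-0.0016,0],"rotation":[0,0,-0.015]},
    {"claw":0,"translation":[0,0,0.04],"rotation":[0,0,0]},
    {"claw":0,"translation":[0,0,0.04],"rotation":[0,0,0]},
    {"claw":0,"translation":[0,0,0.035],"rotation":[0,0,0]},
    {"claw":0,"translation":[0,0,0.014],"rotation":[0,0,0]},
    {"claw":0.1,"translation":[0,0,0],"rotation":[0,0,0]},
    {"claw":0.2,"translation":[0,0,0],"rotation":[0,0,0]},
    {"claw":0.3,"translation":[0,0,0],"rotation":[0,0,0]},
    {"claw":0.4,"translation":[0,0,0],"rotation":[0,0,0]},
    {"claw":0.6,"translation":[0,0,0],"rotation":[0,0,0]},
    {"claw":0.6,"translation":[0,0,0],"rotation":[0,0,0]},
    {"claw":0.6,"translation":[0,0,0],"rotation":[0,0,0]},
    {"claw":0.6,"translation":[0,0,0],"rotation":[0,0,0]},
  ],
  grip_force=60,
)

```text
t: 9.85
eef_pos: [463.9, -74.1, 10.0]
tcp_rot: [-2.979, 0.995, -0.005]
contact_force: [-1.6, -0.5, 6.0]
finger_gap: 53.6
```

```bash
python3 - <<'E'
from h import *
did((0,10,-1.6,0),(-.015,0,0,129))
w=snap('wrist','w8')
to(610,-54,148,-.645)
E
```

```text
cmd [462.3 -73.9   8.3] -0.645 meas [463.9 -74.1  10. ] -0.645 t 9.85 F [-1.6 -0.5  6. ] gap 53.6 j [ 0.08  0.39 -0.01  2.15  0.01  0.6  -2.16]
turn -0.0 shift mm [ 106.1 -104.7 -139.7]
```

View pics/w8.png

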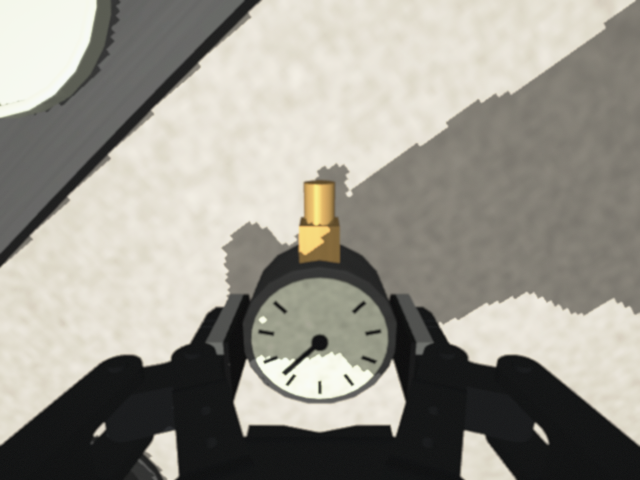

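Call:
carry_out(
  commands=[
    {"claw":0.6,"translation":[0,0,-0.01],"rotation":[0,0,0]},
    {"claw":0.6,"translation":[0,0,-0.03],"rotation":[0,0,0]},
    {"claw":0.6,"translation":[0,0,-0.03],"rotation":[0,0,0]},
    {"claw":0.6,"translation":[0,0,-0.03],"rotation":[0,0,0]},
    {"claw":0.6,"translation":[0.015,-0.015,-0.03],"rotation":[0,0,0]},
    {"claw":0.6,"translation":[0.025,-0.025,0],"rotation":[0,0,0]},
    {"claw":0.6,"translation":[0.025,-0.025,0],"rotation":[0,0,0]},
    {"claw":0.6,"translation":[0.025,-0.025,0],"rotation":[0,0,0]},
    {"claw":0.6,"translation":[0.015,-0.015,0],"rotation":[0,0,0]},
    {"claw":0.6,"translation":[0,0,0],"rotation":[0,0,0]},
    {"claw":0.6,"translation":[0,0,0],"rotation":[0,0,0]},
  ],
)

```text
t: 11.0
eef_pos: [608.7, -53.2, 138.3]
tcp_rot: [2.979, -0.995, -0.002]
contact_force: [-0.8, -0.1, -2.4]
finger_gap: 53.5
```

```bash
python3 - <<'E'
from h import *
did((0,105,-105,-130))
w=snap('wrist','w9');np.save('w9.npy',w,allow_pickle=True)
to(628.5,-54.5,16.3,-.645)
E
```

```text
cmd [609.3 -53.1 138.3] -0.645 meas [608.7 -53.2 138.3] -0.645 t 11.0 F [-0.8 -0.1 -2.4] gap 53.5 j [ 0.03  0.41 -0.02  1.73  0.01  1.   -2.21]
turn -0.0 shift mm [ 16.1 -10.4 122. ]
```

View pics/w9.png

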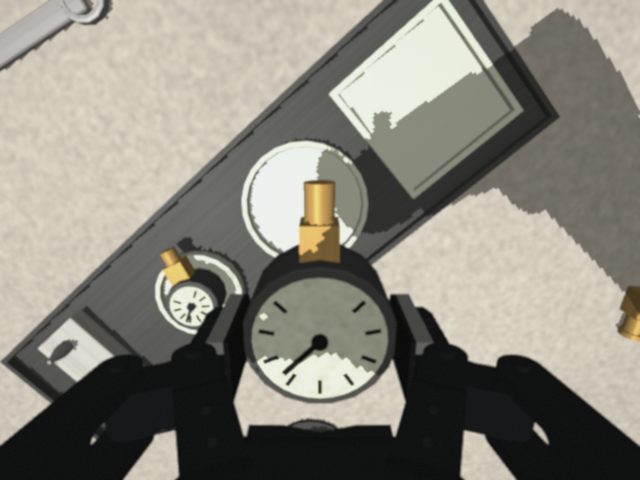

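```bash
python3 - <<'E'
from h import *
w=load('w9')
print(plane(w,[[305,203],[241,203],[369,203],[305,139]],14).round(1))
b=plane(w,[[438,0],[523,108],[413,198],[330,96]],14);print(b.round(1),b.mean(0))
to(628.5,-54.5,16.3,-.645)
E
```

```text
[[627.9 -56.3  14. ]
 [654.4 -21.1  14. ]
 [601.4 -91.5  14. ]
 [661.9 -82.4  14. ]]
[[ 679.  -196.8   14. ]
 [ 592.9 -207.8   14. ]
 [ 586.1 -117.7   14. ]
 [ 673.6 -111.5   14. ]] [ 632.89420271 -158.44240857   14.        ]
turn -0.0 shift mm [ 16.1 -10.4 122. ]
```

Call:
carry_out(
  commands=[
    {"claw":0.6,"translation":[0.016,-0.0104,0.02],"rotation":[0,0,0]},
    {"claw":0.6,"translation":[0,0,0.04],"rotation":[0,0,0]},
    {"claw":0.6,"translation":[0,0,0.03],"rotation":[0,0,0]},
    {"claw":0.6,"translation":[0,0,0.015],"rotation":[0,0,0]},
    {"claw":0.6,"translation":[0,0,0.008],"rotation":[0,0,0]},
    {"claw":0.6,"translation":[0,0,0.005],"rotation":[0,0,0]},
    {"claw":0.6,"translation":[0,0,0.003],"rotation":[0,0,0]},
    {"claw":0.6,"translation":[0,0,0.001],"rotation":[0,0,0]},
    {"claw":0.6,"translation":[0,0,0],"rotation":[0,0,0]},
    {"claw":0.6,"translation":[0,0,0],"rotation":[0,0,0]},
  ],
)

```text
t: 12.05
eef_pos: [629.1, -54.6, 17.1]
tcp_rot: [-2.979, 0.996, -0.002]
contact_force: [-0.3, -0.3, -0.9]
finger_gap: 53.0
```

```bash
python3 - <<'E'
from h import *
did((0,16,-10.4,122))
w=snap('wrist','w10');np.save('w10.npy',w,allow_pickle=True)
print(plane(w,[[319.5,342]],37).round(1))
E
```

```text
cmd [628.4 -54.4  16.3] -0.645 meas [629.1 -54.6  17.1] -0.645 t 12.05 F [-0.3 -0.3 -0.9] gap 53.0 j [ 0.03  0.59 -0.02  1.76  0.02  0.79 -2.21]
[[626.9 -53.7  37. ]]
```

View pics/w10.png

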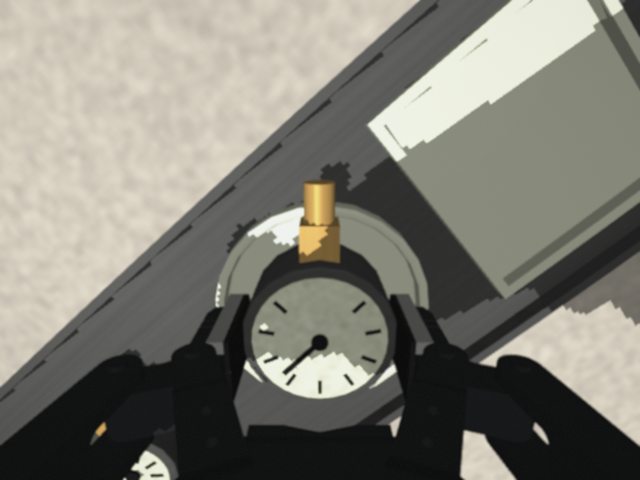

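Call:
carry_out(
  commands=[
    {"claw":0.6,"translation":[0,0,0.0008],"rotation":[0,0,0]},
    {"claw":0.4,"translation":[0,0,0],"rotation":[0,0,0]},
    {"claw":0.25,"translation":[0,0,0],"rotation":[0,0,0]},
    {"claw":0.1,"translation":[0,0,0],"rotation":[0,0,0]},
    {"claw":0.1,"translation":[0,0,0],"rotation":[0,0,0]},
    {"claw":0,"translation":[0,0,-0.02],"rotation":[0,0,0]},
    {"claw":0,"translation":[0,0,-0.04],"rotation":[0,0,0]},
    {"claw":0,"translation":[0,0,-0.04],"rotation":[0,0,0]},
    {"claw":0,"translation":[0,0,-0.03],"rotation":[0,0,0]},
    {"claw":0,"translation":[0,0,0],"rotation":[0,0,0]},
  ],
)

```text
t: 13.1
eef_pos: [632.1, -54.8, 150.9]
tcp_rot: [-2.977, 0.995, -0.016]
contact_force: [0.5, 0.3, -0.2]
finger_gap: 85.2
```

```bash
python3 - <<'E'
from h import *
did((0,0,0,0.8),(0,0,0,-130))
w=snap('wrist','w11');np.save('w11.npy',w,allow_pickle=True)
to(406,221,145.5,2.32)
E
```

```text
cmd [628.4 -54.4 145.5] -0.645 meas [632.1 -54.8 150.9] -0.645 t 13.1 F [ 0.5  0.3 -0.2] gap 85.2 j [ 0.03  0.43 -0.02  1.67  0.01  1.03 -2.2 ]
turn -2.965 shift mm [353.1  24.8   0. ]
```

View pics/w11.png

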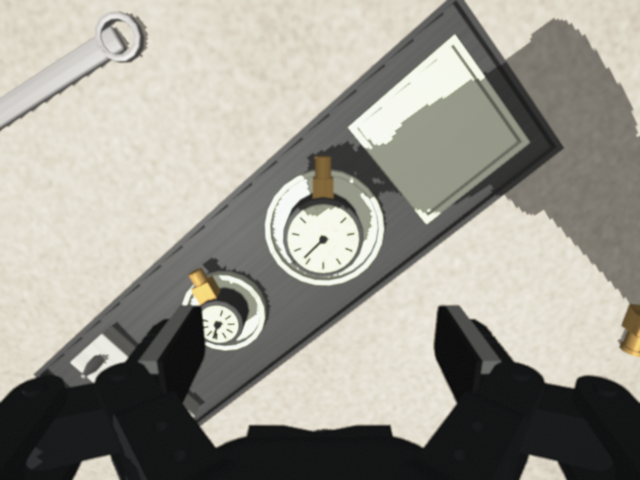

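Both gauges lie centred in their dishes (large dial ~(324,238), small ~(217,325)). Now turn towards the plate.

Call:
carry_out(
  commands=[
    {"claw":0,"translation":[0,0,0],"rotation":[0,0,-0.125]},
    {"claw":0,"translation":[0,0,0],"rotation":[0,0,-0.14]},
    {"claw":0,"translation":[0,0,0],"rotation":[0,0,-0.15]},
    {"claw":0,"translation":[0,0,0],"rotation":[0,0,-0.15]},
    {"claw":0,"translation":[0,0,0],"rotation":[0,0,-0.15]},
    {"claw":0,"translation":[0,0,0],"rotation":[0,0,-0.15]},
    {"claw":0,"translation":[0,0,0],"rotation":[0,0,-0.15]},
    {"claw":0,"translation":[0,0,0],"rotation":[0,0,-0.15]},
    {"claw":0,"translation":[0,0,0],"rotation":[0,0,-0.15]},
    {"claw":0,"translation":[0,0,0],"rotation":[0,0,-0.15]},
    {"claw":0,"translation":[0,0,0],"rotation":[0,0,-0.15]},
    {"claw":0,"translation":[0,0,0],"rotation":[0,0,-0.15]},
    {"claw":0,"translation":[0,0,0],"rotation":[0,0,-0.15]},
    {"claw":0,"translation":[0,0,0],"rotation":[0,0,-0.15]},
    {"claw":0,"translation":[0,0,0],"rotation":[0,0,-0.15]},
    {"claw":0,"translation":[0,0,0],"rotation":[0,0,-0.15]},
    {"claw":0,"translation":[0,0,0],"rotation":[0,0,-0.15]},
    {"claw":0,"translation":[0,0,0],"rotation":[0,0,-0.15]},
    {"claw":0,"translation":[0,0,0],"rotation":[0,0,-0.15]},
    {"claw":0,"translation":[0,0,0],"rotation":[0,0,-0.15]},
  ],
)

```text
t: 15.15
eef_pos: [627.2, -54.4, 143.5]
tcp_rot: [-1.244, -2.881, 0.001]
contact_force: [-0.1, 0.7, -0.2]
finger_gap: 85.4
```

Call:
carry_out(
  commands=[
    {"claw":0,"translation":[0.02,0,0],"rotation":[0,0,0]},
    {"claw":0,"translation":[0.04,0.002,0],"rotation":[0,0,0]},
    {"claw":0,"translation":[0.045,0.003,0],"rotation":[0,0,0]},
    {"claw":0,"translation":[0.045,0.003,0],"rotation":[0,0,0]},
    {"claw":0,"translation":[0.045,0.003,0],"rotation":[0,0,0]},
    {"claw":0,"translation":[0.045,0.003,0],"rotation":[0,0,0]},
    {"claw":0,"translation":[0.045,0.003,0],"rotation":[0,0,0]},
    {"claw":0,"translation":[0.04,0.003,0],"rotation":[0,0,0]},
    {"claw":0,"translation":[0.025,0.003,0],"rotation":[0,0,0]},
    {"claw":0,"translation":[0,0,0],"rotation":[0,0,0]},
    {"claw":0,"translation":[0,0,0],"rotation":[0,0,0]},
  ],
)

```text
t: 16.25
eef_pos: [406.3, 217.1, 144.5]
tcp_rot: [-1.253, -2.88, 0.002]
contact_force: [0.5, -1.1, -0.4]
finger_gap: 85.3
```

```bash
python3 - <<'E'
from h import *
did((-2.965,350,23,0))
w=snap('wrist','w12');np.save('w12.npy',w,allow_pickle=True)
E
```

```text
cmd [406.8 217.5 145.5] 2.32 meas [406.3 217.1 144.5] 2.321 t 16.25 F [ 0.5 -1.1 -0.4] gap 85.3 j [ 0.16  0.22 -0.83  2.05  0.2   0.95 -0.03]
```

View pics/w12.png

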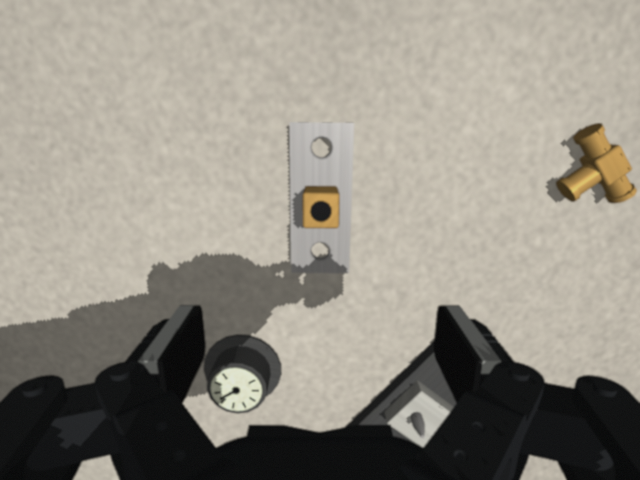

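```bash
python3 - <<'E'
from h import *
w=load('w12');t=load('top0')
h=plane(w,[[321,147],[320,250.5]],8);v=h[0]-h[1]
print(h.round(1),h.mean(0).round(1),np.hypot(*v[:2]),np.arctan2(v[1],v[0]))
print(plane(w,[[321,210.5]],38).round(1), tri(t,[[199.5,317.5]],w,[[321,210.5]]).round(1))
to(*h.mean(0)[:2],16,np.arctan2(v[1],v[0]))
E
```

```text
[[369.1 257.3   8. ]
 [420.1 201.7   8. ]] [394.6 229.5   8. ] 75.49999901994202 2.3128091220222595
[[395.1 229.5  38. ]] [[395.7 228.3  31.8   0.7]]
turn 0.007 shift mm [ 17.1  -0.9 129.5]
```

Call:
carry_out(
  commands=[
    {"claw":0,"translation":[0.017,-0.001,0],"rotation":[0,0,0.007]},
    {"claw":0.2,"translation":[0,0,0.04],"rotation":[0,0,0]},
    {"claw":0.3,"translation":[0,0,0.04],"rotation":[0,0,0]},
    {"claw":0.3,"translation":[0,0,0.04],"rotation":[0,0,0]},
    {"claw":0.4,"translation":[0,0,0.0125],"rotation":[0,0,0]},
    {"claw":0.5,"translation":[0,0,0],"rotation":[0,0,0]},
    {"claw":0.6,"translation":[0,0,0],"rotation":[0,0,0]},
    {"claw":0.7,"translation":[0,0,0],"rotation":[0,0,0]},
    {"claw":0.9,"translation":[0,0,0],"rotation":[0,0,0]},
    {"claw":0.9,"translation":[0,0,0],"rotation":[0,0,0]},
    {"claw":0.9,"translation":[0,0,0],"rotation":[0,0,0]},
    {"claw":0.9,"translation":[0,0,0],"rotation":[0,0,0]},
  ],
  grip_force=80,
)

```text
t: 17.5
eef_pos: [396.0, 229.6, 14.9]
tcp_rot: [1.265, 2.873, 0.002]
contact_force: [-0.7, -2.0, 7.1]
finger_gap: 22.5
```

```bash
python3 - <<'E'
from h import *
did((0,17,-1,0),(.007,0,0,132.5))
w=snap('wrist','w13')
to(610,153,120,3.2)
E
```

```text
cmd [394.5 229.3  13. ] 2.313 meas [396.  229.6  14.9] 2.312 t 17.5 F [-0.7 -2.   7.1] gap 22.5 j [-0.01  0.44 -0.72  2.16  0.46  0.69 -0.3 ]
turn -0.887 shift mm [-210.7  -88.7 -107. ]
```

View pics/w13.png

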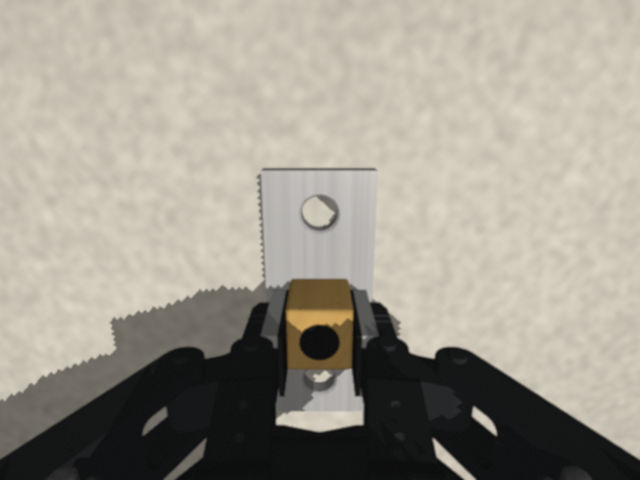

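```bash
python3 - <<'E'
from h import *
w=load('w4')
c=np.array([[150,256],[282,214],[404,533],[285,567]])/2.4+[50,70]
b=plane(w,c,19);print(b.round(1),b.mean(0).round(1)); v=b[1]-b[2];print(np.arctan2(v[1],v[0])); v=b[0]-b[3];print(np.arctan2(v[1],v[0]))
to(640,53,130,3.2)
E
```

```text
[[662.6 178.1  19. ]
 [665.7 136.5  19. ]
 [562.8 130.3  19. ]
 [559.3 171.1  19. ]] [612.6 154.   19. ]
0.060632502674014446
0.06829562256680398
turn -0.887 shift mm [-234.8 -190.3 -117. ]
```

Call:
carry_out(
  commands=[
    {"claw":0.9,"translation":[0,0,-0.01],"rotation":[0,0,0]},
    {"claw":0.9,"translation":[0,0,-0.03],"rotation":[0,0,0]},
    {"claw":0.9,"translation":[0,0,-0.04],"rotation":[0,0,0]},
    {"claw":0.9,"translation":[0,0,-0.04],"rotation":[0,0,0]},
    {"claw":0.9,"translation":[0,0,0],"rotation":[0,0,-0.1]},
    {"claw":0.9,"translation":[0,0,0],"rotation":[0,0,-0.13]},
    {"claw":0.9,"translation":[0,0,0],"rotation":[0,0,-0.14]},
    {"claw":0.9,"translation":[0,0,0],"rotation":[0,0,-0.14]},
    {"claw":0.9,"translation":[0,0,0],"rotation":[0,0,-0.14]},
    {"claw":0.9,"translation":[0,0,0],"rotation":[0,0,-0.14]},
    {"claw":0.9,"translation":[0,0,0],"rotation":[0,0,-0.103]},
    {"claw":0.9,"translation":[0,0,0],"rotation":[0,0,0]},
  ],
)

```text
t: 18.75
eef_pos: [394.4, 228.9, 133.4]
tcp_rot: [-0.101, 3.14, -0.001]
contact_force: [-0.1, 0.0, -3.4]
finger_gap: 22.6
```

```bash
python3 - <<'E'
from h import *
did((0,0,0,-120),(-.893,0,0,0))
to(640,53,133,3.206)
E
```

```text
cmd [394.5 229.3 133. ] 3.206 meas [394.4 228.9 133.4] -3.078 t 18.75 F [-0.1  0.  -3.4] gap 22.6 j [ 0.28  0.28 -1.02  2.07  0.3   0.94  0.73]
turn -0.0 shift mm [-233.6 -191.7    0. ]
```

Call:
carry_out(
  commands=[
    {"claw":0.9,"translation":[-0.018,-0.015,0],"rotation":[0,0,0]},
    {"claw":0.9,"translation":[-0.03,-0.025,0],"rotation":[0,0,0]},
    {"claw":0.9,"translation":[-0.034,-0.028,0],"rotation":[0,0,0]},
    {"claw":0.9,"translation":[-0.034,-0.028,0],"rotation":[0,0,0]},
    {"claw":0.9,"translation":[-0.034,-0.028,0],"rotation":[0,0,0]},
    {"claw":0.9,"translation":[-0.034,-0.028,0],"rotation":[0,0,0]},
    {"claw":0.9,"translation":[-0.03,-0.024,0],"rotation":[0,0,0]},
    {"claw":0.9,"translation":[-0.02,-0.016,0],"rotation":[0,0,0]},
    {"claw":0.9,"translation":[0,0,0],"rotation":[0,0,0]},
    {"claw":0.9,"translation":[0,0,0],"rotation":[0,0,0]},
  ],
)

```text
t: 19.75
eef_pos: [640.1, 52.3, 132.8]
tcp_rot: [0.096, -3.139, -0.001]
contact_force: [-0.4, 0.1, -3.9]
finger_gap: 22.6
```

```bash
python3 - <<'E'
from h import *
did((0,-234,-192,0))
w=snap('wrist','w14');np.save('w14.npy',w,allow_pickle=True)
E
```

```text
cmd [640.4  52.7 133. ] 3.206 meas [640.1  52.3 132.8] -3.08 t 19.75 F [-0.4  0.1 -3.9] gap 22.6 j [ 0.44  0.59 -0.83  1.64  0.48  1.12  1.11]
```

View pics/w14.png

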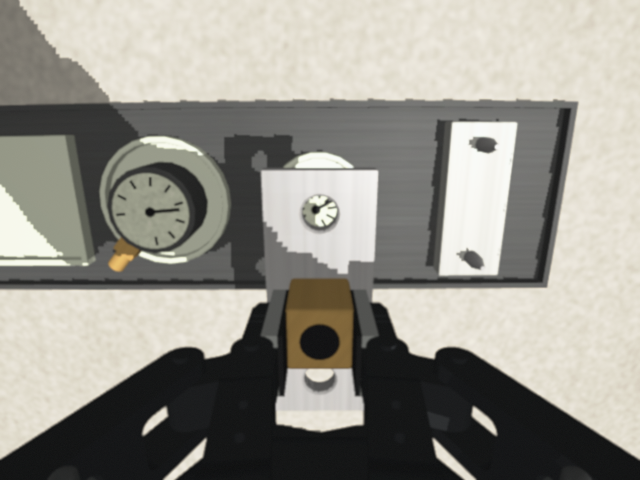

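```bash
python3 - <<'E'
from h import *
w=load('w14')
crop(w,'w14c',420,100,140,190,3)
E
```

```text
(no output)
```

View pics/w14c.png

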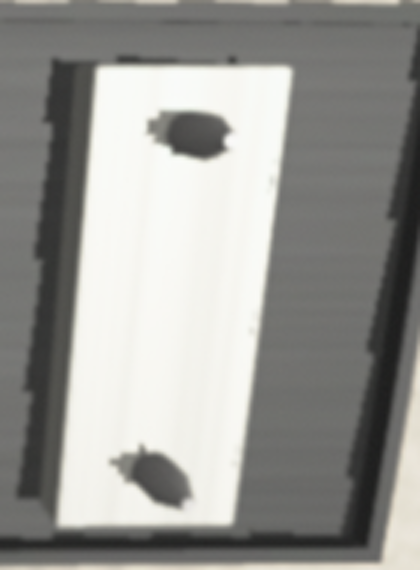

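```bash
python3 - <<'E'
from h import *
w=load('w14')
f=lambda c:np.array(c)/3+[420,100]
b=plane(w,f([[96,66],[293,66],[235,525],[56,525]]),19);print(b.round(1),b.mean(0).round(1))
v=b[2]-b[1];print(np.arctan2(v[1],v[0])); v=b[3]-b[0];print(np.arctan2(v[1],v[0]))
d=plane(w,f([[228,142],[187,503]]),41);v=d[1]-d[0];print(d.round(1),d.mean(0).round(1),np.hypot(*v[:2]),np.arctan2(v[1],v[0]))
# dowel tips across two views w4/w14
w4=load('w4')
hh=plane(w,[[320,212],[320,378]],133-13+8); print('hole',hh.round(1))
to(612.6,154,70,3.206)
E
```

```text
[[562.7 130.7  19. ]
 [559.8 172.4  19. ]
 [663.1 179.7  19. ]
 [665.6 137.5  19. ]] [612.8 155.1  19. ]
0.07109163283912626
0.06558526155019033
[[575.4 151.6  41. ]
 [650.4 157.   41. ]] [612.9 154.3  41. ] 75.17940498313432 0.07183511433198943
hole [[600.3  49.9 128. ]
 [674.6  54.5 128. ]]
turn -0.0 shift mm [ 21.2 102.9  63. ]
```

```bash
python3 - <<'E'
from h import *
to(613.9,154.6,60,3.208)
E
```

```text
turn -0.002 shift mm [ 19.7 103.4  73. ]
```

Call:
carry_out(
  commands=[
    {"claw":0.9,"translation":[0.005,0.02,0],"rotation":[0,0,-0.002]},
    {"claw":0.9,"translation":[0.005,0.03,0],"rotation":[0,0,0]},
    {"claw":0.9,"translation":[0.005,0.03,0.01],"rotation":[0,0,0]},
    {"claw":0.9,"translation":[0.005,0.0235,0.02],"rotation":[0,0,0]},
    {"claw":0.9,"translation":[0,0,0.02],"rotation":[0,0,0]},
    {"claw":0.9,"translation":[0,0,0.015],"rotation":[0,0,0]},
    {"claw":0.9,"translation":[0,0,0.008],"rotation":[0,0,0]},
    {"claw":0.9,"translation":[0,0,0],"rotation":[0,0,0]},
    {"claw":0.9,"translation":[0,0,0],"rotation":[0,0,0]},
  ],
)

```text
t: 20.7
eef_pos: [614.3, 154.1, 60.5]
tcp_rot: [-0.102, 3.139, 0.0]
contact_force: [0.9, -0.1, -3.3]
finger_gap: 22.7
```

```bash
python3 - <<'E'
from h import *
did((-.002,20,103.5,73))
w=snap('wrist','w15');np.save('w15.npy',w,allow_pickle=True)
s=snap('side'); crop(s,'s15',280,160,130,100,5)
E
```

```text
cmd [613.6 154.7  60. ] 3.208 meas [614.3 154.1  60.5] -3.077 t 20.7 F [ 0.9 -0.1 -3.3] gap 22.7 j [ 0.26  0.66 -0.8   1.72  0.55  1.    0.89]
```

View pics/w15.png

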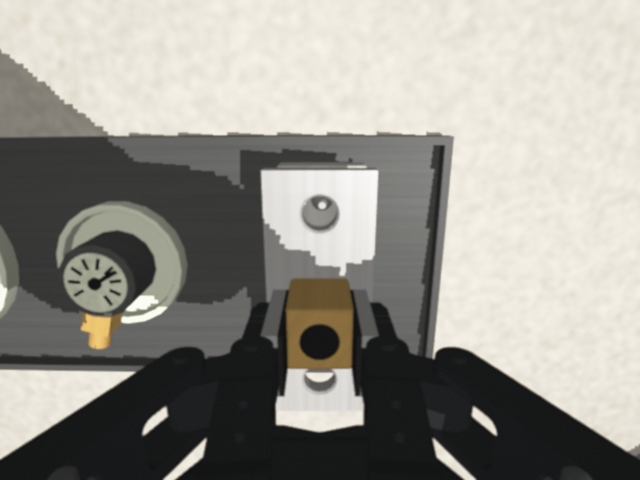

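View pics/s15.png

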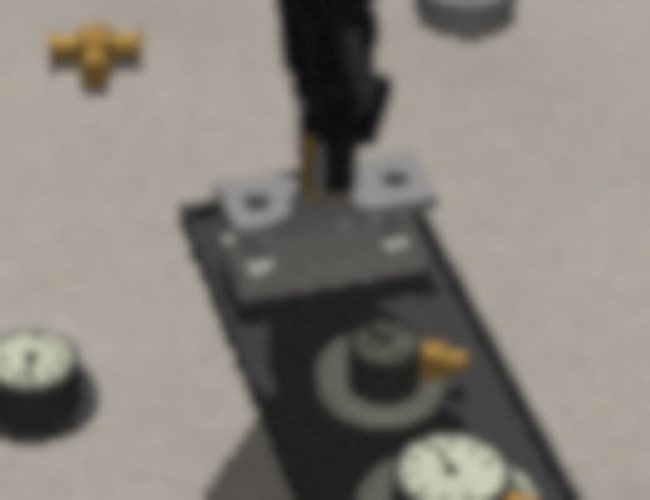

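```bash
python3 - <<'E'
from h import *
w=load('w15'); crop(w,'w15c',250,160,140,240,2.5)
c=np.array([612.8,154.5]);a=.068
print(proj(w,[[*(c-38*np.array([np.cos(a),np.sin(a)])),41],[*(c+38*np.array([np.cos(a),np.sin(a)])),41],[*(c-38*np.array([np.cos(a),np.sin(a)])),55]]))
E
```

```text
[[320.58468705 205.00680785]
 [320.87372141 361.90030694]
 [320.7082388  212.7603702 ]]
```

View pics/w15c.png

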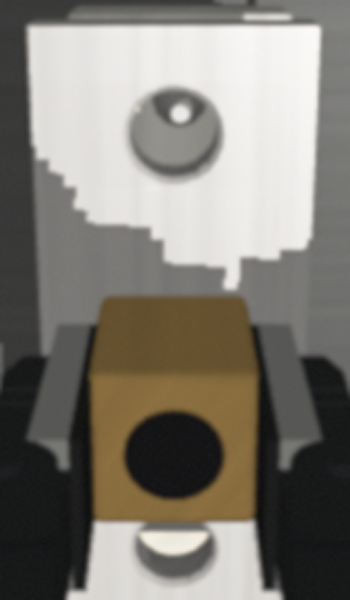

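Call:
carry_out(
  commands=[
    {"claw":0.9,"translation":[0,0.0006,0.004],"rotation":[0,0,0]},
    {"claw":0.9,"translation":[0,0,0.004],"rotation":[0,0,0]},
    {"claw":0.9,"translation":[0,0,0.004],"rotation":[0,0,0]},
    {"claw":0.9,"translation":[0,0,0.004],"rotation":[0,0,0]},
    {"claw":0.9,"translation":[0,0,0.003],"rotation":[0,0,0]},
    {"claw":0.9,"translation":[0,0,0],"rotation":[0,0,0]},
  ],
)

```text
t: 21.4
eef_pos: [613.2, 155.0, 40.3]
tcp_rot: [0.104, -3.139, 0.001]
contact_force: [-0.3, 0.6, -3.5]
finger_gap: 22.7
```

Call:
carry_out(
  commands=[
    {"claw":0.9,"translation":[0,0,0.003],"rotation":[0,0,0]},
    {"claw":0.9,"translation":[0,0,0.003],"rotation":[0,0,0]},
    {"claw":0.9,"translation":[0,0,0.002],"rotation":[0,0,0]},
    {"claw":0.9,"translation":[0,0,0],"rotation":[0,0,0]},
  ],
)

```text
t: 21.8
eef_pos: [613.7, 155.2, 34.0]
tcp_rot: [-0.104, 3.14, -0.001]
contact_force: [-1.7, -1.7, 3.1]
finger_gap: 22.4
```

Call:
carry_out(
  commands=[
    {"claw":0.9,"translation":[0,0,0.001],"rotation":[0,0,0]},
    {"claw":0.9,"translation":[0,0,0],"rotation":[0,0,0]},
    {"claw":0.9,"translation":[0,0,0],"rotation":[0,0,0]},
  ],
)

```text
t: 22.1
eef_pos: [613.7, 155.2, 34.0]
tcp_rot: [-0.104, 3.14, -0.002]
contact_force: [-4.9, -3.4, 9.5]
finger_gap: 22.6
```

```bash
python3 - <<'E'
from h import *
did((0,0,.6,28))
w=snap('wrist','w16')
s=snap('side'); crop(s,'s16',310,180,80,60,8)
E
```

```text
cmd [613.5 155.3  32. ] 3.208 meas [613.7 155.2  34. ] -3.076 t 22.1 F [-4.9 -3.4  9.5] gap 22.6 j [ 0.24  0.69 -0.78  1.73  0.58  0.96  0.87]
```

View pics/w16.png

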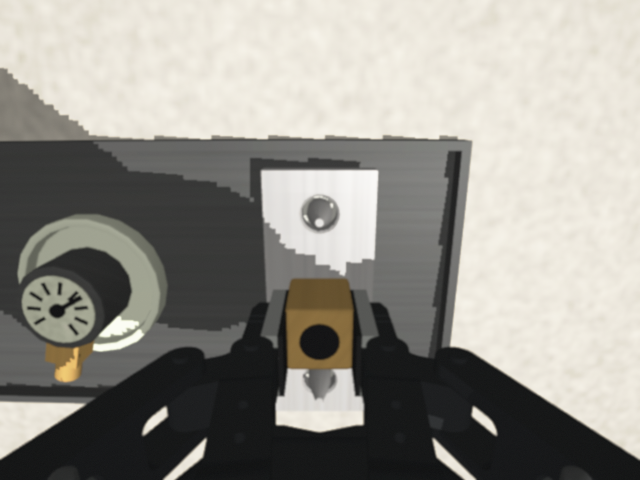

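View pics/s16.png

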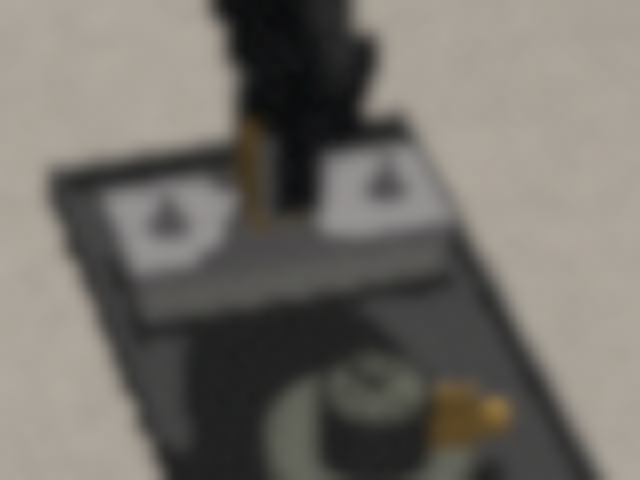

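Call:
carry_out(
  commands=[
    {"claw":0.7,"translation":[0,0,0],"rotation":[0,0,0]},
    {"claw":0.6,"translation":[0,0,0],"rotation":[0,0,0]},
    {"claw":0.4,"translation":[0,0,0],"rotation":[0,0,0]},
    {"claw":0.4,"translation":[0,0,0],"rotation":[0,0,0]},
    {"claw":0.4,"translation":[0,0,-0.02],"rotation":[0,0,0]},
    {"claw":0.3,"translation":[0,0,-0.03],"rotation":[0,0,0]},
    {"claw":0.2,"translation":[0,0,-0.03],"rotation":[0,0,0]},
    {"claw":0,"translation":[0,0,-0.02],"rotation":[0,0,0]},
    {"claw":0,"translation":[0,0,0],"rotation":[0,0,0]},
  ],
)

```text
t: 23.1
eef_pos: [615.8, 156.5, 135.2]
tcp_rot: [-0.104, 3.134, 0.003]
contact_force: [-0.4, 0.1, 1.0]
finger_gap: 85.3
```

```bash
python3 - <<'E'
from h import *
did((0,0,0,-100))
w=snap('wrist','w17')
to(538,380,132,3.208)
E
```

```text
cmd [613.5 155.3 132. ] 3.208 meas [615.8 156.5 135.2] -3.075 t 23.1 F [-0.4  0.1  1. ] gap 85.3 j [ 0.29  0.58 -0.85  1.66  0.48  1.11  0.94]
turn -0.0 shift mm [ 60.5 229.2   0. ]
```

View pics/w17.png

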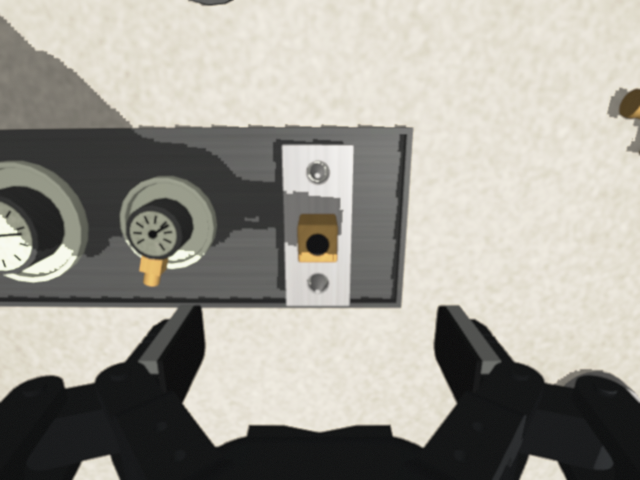

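The plate is seated, both dowels through its holes ((317,172), (317,283)). On to the tee.

Call:
carry_out(
  commands=[
    {"claw":0,"translation":[0.006,0.021,0],"rotation":[0,0,0]},
    {"claw":0,"translation":[0.01,0.038,0],"rotation":[0,0,0]},
    {"claw":0,"translation":[0.01,0.038,0],"rotation":[0,0,0]},
    {"claw":0,"translation":[0.01,0.038,0],"rotation":[0,0,0]},
    {"claw":0,"translation":[0.01,0.038,0],"rotation":[0,0,0]},
    {"claw":0,"translation":[0.01,0.038,0],"rotation":[0,0,0]},
    {"claw":0,"translation":[0.004,0.018,0],"rotation":[0,0,0]},
    {"claw":0,"translation":[0,0,0],"rotation":[0,0,0]},
    {"claw":0,"translation":[0,0,0],"rotation":[0,0,0]},
  ],
)

```text
t: 24.05
eef_pos: [538.5, 378.5, 130.4]
tcp_rot: [0.104, -3.138, 0.004]
contact_force: [0.8, -0.0, -1.0]
finger_gap: 85.4
```

```bash
python3 - <<'E'
from h import *
did((0,60,229,0))
w=snap('wrist','w18');np.save('w18.npy',w,allow_pickle=True)
crop(w,'w18c',230,130,180,160,4)
for k in blobs(brass(w['pixels']),300): print(np.round(ctr(k),1),cv2.minAreaRect(k))
E
```

```text
cmd [538.5 379.8 132. ] 3.208 meas [538.5 378.5 130.4] -3.075 t 24.05 F [ 0.8 -0.  -1. ] gap 85.4 j [-0.1   0.63 -0.85  1.6   0.51  1.15  0.57]
[  6.3 322.8] ((8.0, 324.0), (38.0, 16.0), 90.0)
[325.5 206.8] ((317.4210205078125, 204.9002685546875), (62.55445098876953, 84.38997650146484), 14.743562698364258)
```

View pics/w18.png

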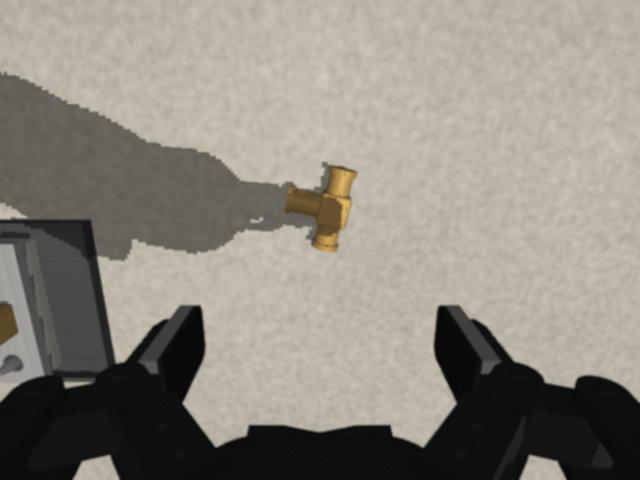

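View pics/w18c.png

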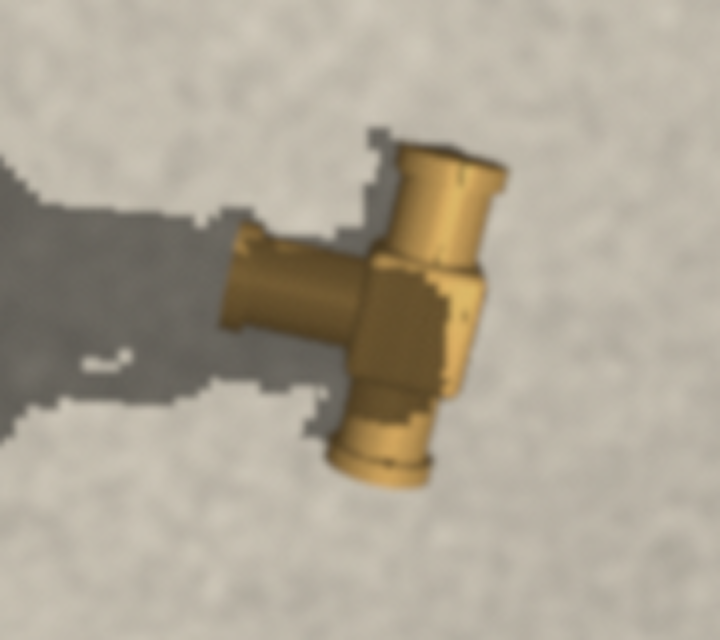

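```bash
python3 - <<'E'
from h import *
w=load('w18');t=load('top0')
m=plane(w,[[333.7,212]],20)[0]; br=plane(w,[[287.5,200]],10)[0]; r=plane(w,[[342.5,168],[325,250]],10)
print('mid',m.round(1),'branch',br.round(1),'run',r.round(1),r.mean(0))
v=br-m; print(np.hypot(*v[:2]),np.arctan2(v[1],v[0])); u=r[0]-r[1];print(np.hypot(*u[:2]),np.arctan2(u[1],u[0]))
c=(m+ (br-m)*11/32)[:2]; print('origin',c.round(1))
print(tri(t,[[123.5,252]],w,[[333.7,212]]).round(1))
E
```

```text
mid [522.5 386.5  20. ] branch [518.6 355.2  10. ] run [[494.7 390.5  10. ]
 [552.5 383.   10. ]] [523.5725377  386.75148911  10.        ]
31.54278748375417 -1.694638658882368
58.25093572364319 3.0126716392731043
origin [521.2 375.7]
[[525.6 387.1  -1.5   3.7]]
```

```bash
python3 - <<'E'
from h import *
to(532,376,80,3.013)
E
```

```text
turn 0.195 shift mm [ 5.9 -4.6 52. ]
```

Call:
carry_out(
  commands=[
    {"claw":0,"translation":[0,0,0],"rotation":[0,0,0.1]},
    {"claw":0,"translation":[0,0,0],"rotation":[0,0,0.095]},
    {"claw":0,"translation":[0.006,-0.0046,0.03],"rotation":[0,0,0]},
    {"claw":0,"translation":[0,0,0.022],"rotation":[0,0,0]},
    {"claw":0,"translation":[0,0,0],"rotation":[0,0,0]},
    {"claw":0,"translation":[0,0,0],"rotation":[0,0,0]},
  ],
)

```text
t: 24.7
eef_pos: [533.1, 374.3, 79.8]
tcp_rot: [-0.206, -3.135, 0.002]
contact_force: [0.2, 0.3, 0.3]
finger_gap: 85.5
```

```bash
python3 - <<'E'
from h import *
did((.195,6,-4.6,52))
w=snap('wrist','w19');np.save('w19.npy',w,allow_pickle=True)
crop(w,'w19c',220,130,220,160,3.5)
E
```

```text
cmd [531.9 376.   80. ] 3.013 meas [533.1 374.3  79.8] 3.01 t 24.7 F [0.2 0.3 0.3] gap 85.5 j [-0.13  0.66 -0.78  1.66  0.52  1.05  0.36]
```

View pics/w19c.png

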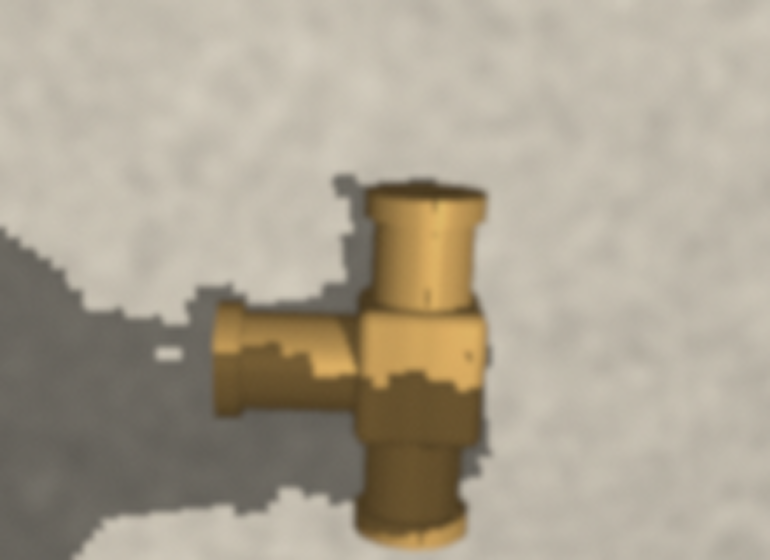

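```bash
python3 - <<'E'
from h import *
w=load('w18');x=load('w19')
print(tri(w,[[333.7,212],[287.5,200]],x,[[340.3,237.5],[281.4,232.3]]).round(1))
m=plane(x,[[340.3,237.5]],20)[0]; br=plane(x,[[281.4,232.3]],10)[0]; v=br-m; print(m,br,np.hypot(*v[:2]),np.arctan2(v[1],v[0]))
c=m[:2]+11*np.array([np.cos(-1.70),np.sin(-1.70)]);print(c)
to(*c,6,3.013)
E
```

```text
[[5.248e+02 3.869e+02 9.800e+00 1.000e-01]
 [5.190e+02 3.545e+02 5.900e+00 1.300e+00]]
[521.64303518 386.74087016  20.        ] [517.41300405 354.58047743  10.        ] 32.437386204048536 -1.701574834185561
[520.22574574 375.83255724]
turn -0.0 shift mm [11.6 -1.7 74. ]
```

Call:
carry_out(
  commands=[
    {"claw":0,"translation":[0.0112,-0.0017,0],"rotation":[0,0,0]},
    {"claw":0,"translation":[0,0,0.035],"rotation":[0,0,0]},
    {"claw":0,"translation":[0,0,0.03],"rotation":[0,0,0]},
    {"claw":0,"translation":[0,0,0.01],"rotation":[0,0,0]},
    {"claw":0.2,"translation":[0,0,0],"rotation":[0,0,0]},
    {"claw":0.3,"translation":[0,0,0],"rotation":[0,0,0]},
    {"claw":0.4,"translation":[0,0,0],"rotation":[0,0,0]},
    {"claw":0.5,"translation":[0,0,0],"rotation":[0,0,0]},
    {"claw":0.7,"translation":[0,0,0],"rotation":[0,0,0]},
    {"claw":0.7,"translation":[0,0,0],"rotation":[0,0,0]},
    {"claw":0.7,"translation":[0,0,0],"rotation":[0,0,0]},
    {"claw":0.7,"translation":[0,0,0],"rotation":[0,0,0]},
  ],
  grip_force=60,
)

```text
t: 25.95
eef_pos: [521.7, 376.3, 6.9]
tcp_rot: [0.202, 3.133, 0.001]
contact_force: [-1.0, -1.6, 5.5]
finger_gap: 40.1
```

```bash
python3 - <<'E'
from h import *
did((0,11.2,-1.7,75))
w=snap('wrist','w20')
to(632.5,-159,125,3.013)
E
```

```text
cmd [520.6 375.7   5. ] 3.013 meas [521.7 376.3   6.9] 3.013 t 25.95 F [-1.  -1.6  5.5] gap 40.1 j [-0.17  0.73 -0.73  1.72  0.6   0.92  0.29]
turn -0.0 shift mm [-179.5 -516.  -120. ]
```

View pics/w20.png

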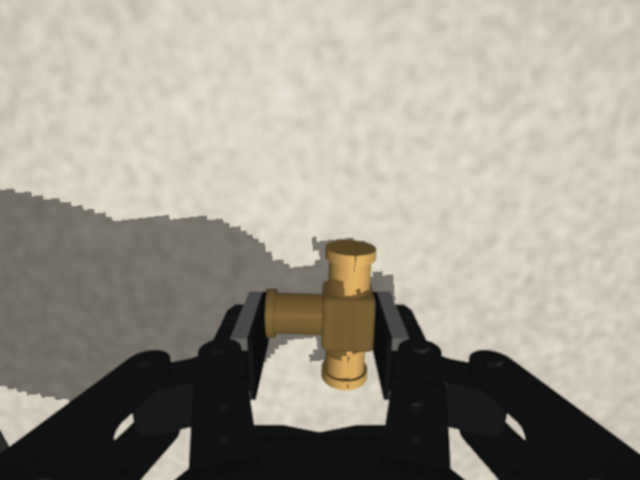

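Call:
carry_out(
  commands=[
    {"claw":0.7,"translation":[0,0,-0.01],"rotation":[0,0,0]},
    {"claw":0.7,"translation":[0,0,-0.03],"rotation":[0,0,0]},
    {"claw":0.7,"translation":[0,0,-0.04],"rotation":[0,0,0]},
    {"claw":0.7,"translation":[0,0,-0.04],"rotation":[0,0,0]},
    {"claw":0.7,"translation":[0,0,0],"rotation":[0,0,-0.095]},
    {"claw":0.7,"translation":[0,0,0],"rotation":[0,0,-0.1]},
    {"claw":0.7,"translation":[0,0,0],"rotation":[0,0,0]},
  ],
)

```text
t: 26.7
eef_pos: [520.7, 375.6, 125.6]
tcp_rot: [-0.104, 3.14, 0.0]
contact_force: [0.5, -0.4, -2.0]
finger_gap: 40.3
```

```bash
python3 - <<'E'
from h import *
did((0,0,0,-120),(-.195,0,0,0))
snap('wrist','w21')
to(650,-159,125,3.208)
E
```

```text
cmd [520.6 375.7 125. ] 3.208 meas [520.7 375.6 125.6] -3.076 t 26.7 F [ 0.5 -0.4 -2. ] gap 40.3 j [-0.09  0.61 -0.86  1.65  0.5   1.12  0.55]
turn -0.0 shift mm [ -93.6 -542.1    0. ]
```

View pics/w21.png

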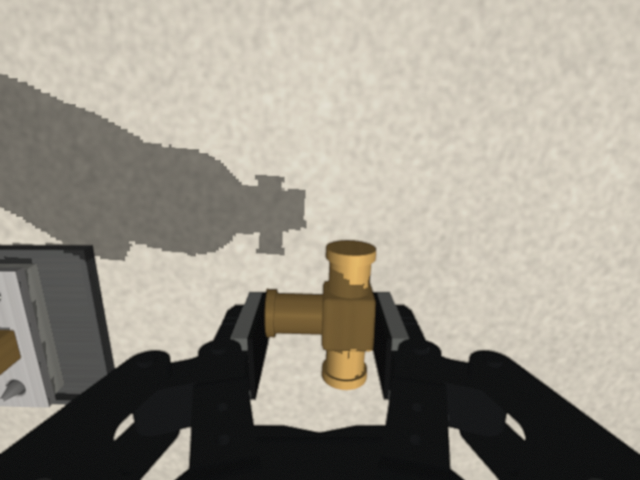

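Tee held firmly and unshifted. Carry to the bin.

Call:
carry_out(
  commands=[
    {"claw":0.7,"translation":[-0.003,-0.02,0],"rotation":[0,0,0]},
    {"claw":0.7,"translation":[-0.006,-0.035,0],"rotation":[0,0,0]},
    {"claw":0.7,"translation":[-0.008,-0.045,0],"rotation":[0,0,0]},
    {"claw":0.7,"translation":[-0.008,-0.045,0],"rotation":[0,0,0]},
    {"claw":0.7,"translation":[-0.008,-0.045,0],"rotation":[0,0,0]},
    {"claw":0.7,"translation":[-0.008,-0.045,0],"rotation":[0,0,0]},
    {"claw":0.7,"translation":[-0.008,-0.045,0],"rotation":[0,0,0]},
    {"claw":0.7,"translation":[-0.008,-0.045,0],"rotation":[0,0,0]},
    {"claw":0.7,"translation":[-0.008,-0.045,0],"rotation":[0,0,0]},
    {"claw":0.7,"translation":[-0.008,-0.045,0],"rotation":[0,0,0]},
    {"claw":0.7,"translation":[-0.008,-0.045,0],"rotation":[0,0,0]},
    {"claw":0.7,"translation":[-0.008,-0.045,0],"rotation":[0,0,0]},
    {"claw":0.7,"translation":[-0.005,-0.035,0],"rotation":[0,0,0]},
    {"claw":0.7,"translation":[0,-0.002,0],"rotation":[0,0,0]},
    {"claw":0.7,"translation":[0,0,0],"rotation":[0,0,0]},
  ],
)

```text
t: 28.25
eef_pos: [650.0, -160.3, 124.3]
tcp_rot: [0.097, -3.139, -0.001]
contact_force: [0.3, 1.2, -1.1]
finger_gap: 40.1
```

```bash
python3 - <<'E'
from h import *
did((0,-94,-542,0))
w=snap('wrist','w22');np.save('w22.npy',w,allow_pickle=True)
to(632.9,-159,13,3.208)
E
```

```text
cmd [ 650.4 -158.8  125. ] 3.208 meas [ 650.  -160.3  124.3] -3.08 t 28.25 F [ 0.3  1.2 -1.1] gap 40.1 j [ 0.72  0.64 -0.8   1.58  0.49  1.14  1.44]
turn -0.0 shift mm [ 17.4   1.  112. ]
```

View pics/w22.png

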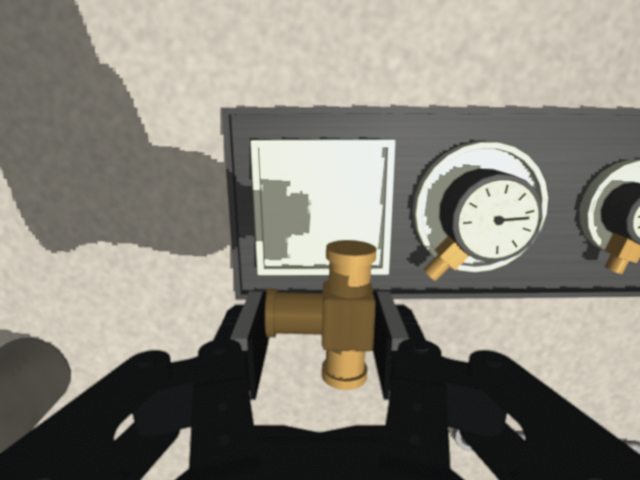

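```bash
python3 - <<'E'
from h import *
w=load('w22'); b=plane(w,[[250,140],[395,139],[388,274],[258,276]],14);print(b.round(1),b.mean(0))
c=b.mean(0); to(c[0],c[1],12.7,3.208)
E
```

```text
[[ 591.4 -207.4   14. ]
 [ 585.2 -117.2   14. ]
 [ 675.5 -111.5   14. ]
 [ 682.5 -200.8   14. ]] [ 633.65658528 -159.22827499   14.        ]
turn -0.0 shift mm [ 16.7   0.7 112.3]
```

Call:
carry_out(
  commands=[
    {"claw":0.7,"translation":[0.0168,0.0007,0.01],"rotation":[0,0,0]},
    {"claw":0.7,"translation":[0,0,0.03],"rotation":[0,0,0]},
    {"claw":0.7,"translation":[0,0,0.035],"rotation":[0,0,0]},
    {"claw":0.7,"translation":[0,0,0.02],"rotation":[0,0,0]},
    {"claw":0.7,"translation":[0,0,0.01],"rotation":[0,0,0]},
    {"claw":0.7,"translation":[0,0,0.005],"rotation":[0,0,0]},
    {"claw":0.7,"translation":[0,0,0.002],"rotation":[0,0,0]},
    {"claw":0.7,"translation":[0,0,0],"rotation":[0,0,0]},
    {"claw":0.7,"translation":[0,0,0],"rotation":[0,0,0]},
  ],
)

```text
t: 29.2
eef_pos: [634.8, -159.5, 14.2]
tcp_rot: [-0.104, 3.137, -0.001]
contact_force: [0.3, 0.3, -1.9]
finger_gap: 40.4
```

```bash
python3 - <<'E'
from h import *
did((0,16.8,.7,112))
w=snap('wrist','w23');np.save('w23.npy',w,allow_pickle=True)
E
```

```text
cmd [ 633.6 -159.2   13. ] 3.208 meas [ 634.8 -159.5   14.2] -3.075 t 29.2 F [ 0.3  0.3 -1.9] gap 40.4 j [ 0.69  0.74 -0.73  1.69  0.59  0.95  1.37]
```

View pics/w23.png

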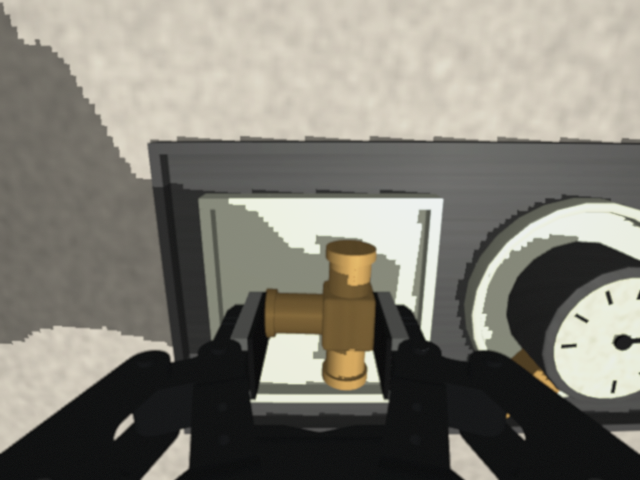

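Call:
carry_out(
  commands=[
    {"claw":0.7,"translation":[0,0,0.001],"rotation":[0,0,0]},
    {"claw":0.7,"translation":[0,0,0.0006],"rotation":[0,0,0]},
    {"claw":0.7,"translation":[0,0,0],"rotation":[0,0,0]},
  ],
)

```text
t: 29.55
eef_pos: [634.6, -159.6, 13.9]
tcp_rot: [-0.103, 3.138, -0.002]
contact_force: [-3.6, 0.3, 9.3]
finger_gap: 40.0
```

Call:
carry_out(
  commands=[
    {"claw":0.5,"translation":[0,0,0],"rotation":[0,0,0]},
    {"claw":0.44,"translation":[0,0,0],"rotation":[0,0,0]},
    {"claw":0.44,"translation":[0,0,0],"rotation":[0,0,0]},
    {"claw":0.44,"translation":[0,0,0],"rotation":[0,0,0]},
    {"claw":0.44,"translation":[0,0,-0.01],"rotation":[0,0,0]},
    {"claw":0.4,"translation":[0,0,-0.03],"rotation":[0,0,0]},
    {"claw":0.2,"translation":[0,0,-0.04],"rotation":[0,0,0]},
    {"claw":0,"translation":[0,0,-0.04],"rotation":[0,0,0]},
    {"claw":0,"translation":[0,0,-0.03],"rotation":[0,0,0]},
    {"claw":0,"translation":[0,0,0],"rotation":[0,0,0]},
  ],
)

```text
t: 30.55
eef_pos: [637.2, -159.0, 167.6]
tcp_rot: [-0.104, 3.13, -0.004]
contact_force: [1.6, -0.9, 0.5]
finger_gap: 85.6
```

```bash
python3 - <<'E'
from h import *
did((0,0,0,1.6),(0,0,0,-150))
w=snap('wrist','w24');np.save('w24.npy',w,allow_pickle=True)
t=snap('top','t24')
E
```

```text
cmd [ 633.6 -159.2  161.4] 3.208 meas [ 637.2 -159.   167.6] -3.075 t 30.55 F [ 1.6 -0.9  0.5] gap 85.6 j [ 0.76  0.57 -0.83  1.58  0.45  1.18  1.47]
```

View pics/w24.png

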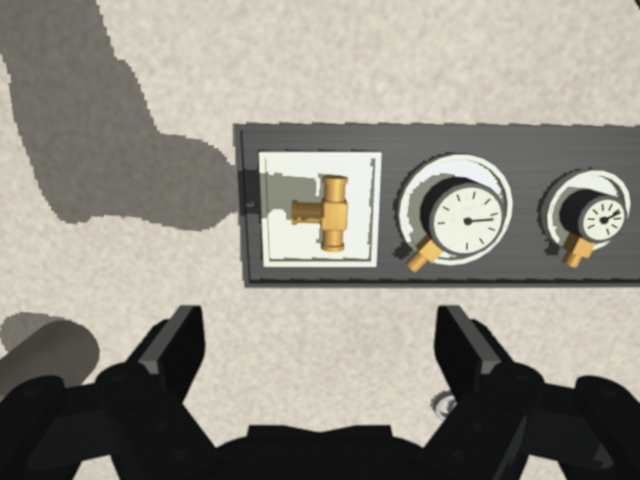

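View pics/t24.png

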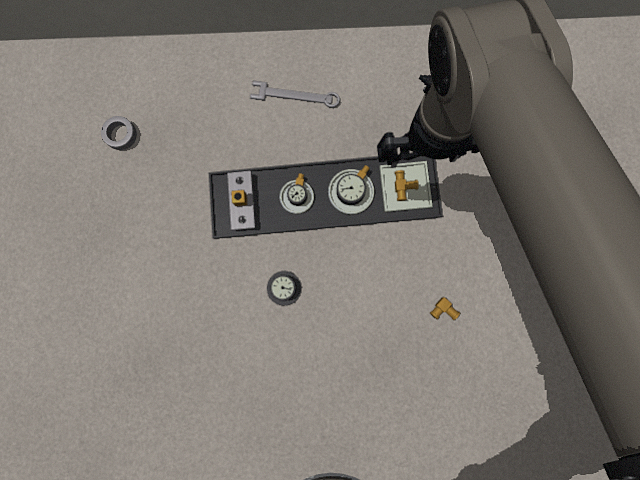

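```bash
python3 - <<'E'
from h import *
w=load('w24')
print('L',plane(w,[[467,220]],37).round(1),'dish',plane(w,[[456,209.5]],14).round(1))
print('S',plane(w,[[602.5,217.5]],33).round(1),'dish',plane(w,[[586,217.5]],14).round(1))
print('tee mid',plane(w,[[333.5,214]],27).round(1),'bin',plane(w,[[261,152],[382,152],[377,266],[264,267]],14).mean(0).round(1))
s=snap('side','s24'); crop(s,'s24c',300,180,140,150,4)
t0=load('top0');t=snap('top')
for x in (t0,t):
    print([np.round(ctr(k),1) for k in blobs(brass(x['pixels']),20) if abs(ctr(k)[0]-445)<9 and ctr(k)[1]>290],[np.round(ctr(k),1) for k in blobs(dark(x['pixels']),20) if abs(ctr(k)[0]-284)<9 and ctr(k)[1]>270])
E
```

```text
L [[626.7 -54.2  37. ]] dish [[624.6 -54.9  14. ]]
S [[618.9  47.5  33. ]] dish [[623.8  48.7  14. ]]
tee mid [[ 631.3 -149.4   27. ]] bin [ 633.4 -158.4   14. ]
[array([444.6, 309. ])] [array([283.8, 287.9])]
[array([444.4, 308.9])] [array([292.6, 288.6])]
```

View pics/s24c.png

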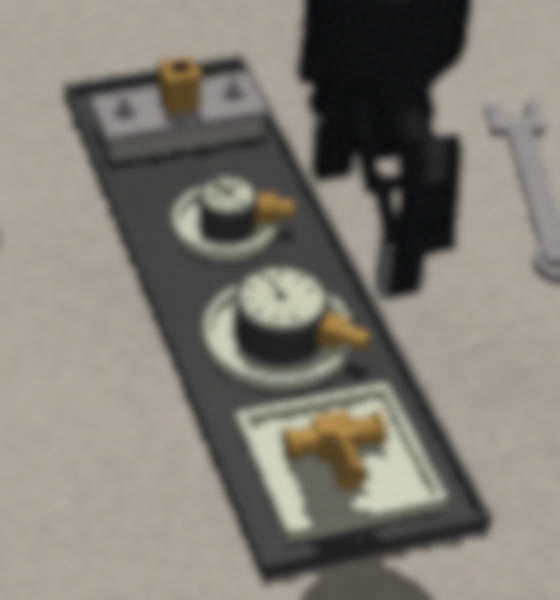

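```bash
python3 - <<'E'
from h import *
t0=load('top0');t=snap('top')
a=np.hstack([x['pixels'][265:312,260:308,::-1] for x in (t0,t)]); cv2.imwrite('pics/panel.png',cv2.resize(a,None,fx=6,fy=6,interpolation=cv2.INTER_CUBIC))
print(cv2.phaseCorrelate(*[cv2.cvtColor(x['pixels'][265:312,260:308],cv2.COLOR_RGB2GRAY).astype(np.float64) for x in (t0,t)]))
E
```

```text
((-0.025118668326495452, -0.116160183015932), 0.9787642393948496)
```

View pics/panel.png

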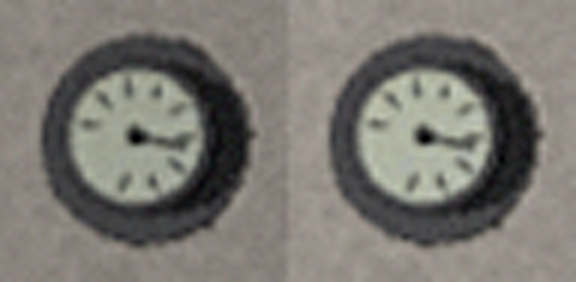

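The panel gauge has not moved; the centroid jump came from thresholding. All four parts sit in place and the gripper is clear, so I'm handing in.

```bash
python3 - <<'E'
from h import *
print(env.close_job())
E
```

```text
the job is handed in; nothing more can be done
None
```

All four parts are in the tray and the job is handed in at about 31 s of the 122 s allowed. No verdict was reported.

**Gauges:** I measured the large dial about 2 mm from its dish centre. The small dial was about 1 to 2 mm off while still gripped. A rough ellipse estimate in the last view gave 5 mm, still inside the 12 mm limit. Both look flat in the wrist, top and side pictures.

**Tee:** It lies flat and same side up. Its origin is within a few mm of the bin centre, judged from its middle square at (631, -149) and the bin centre at (633, -158).

**Plate:** It sits down on the block, stub up, with both dowels showing through the holes. The pressing force rose where full seating was expected.

**Look-alikes:** The elbow moved 0.2 px or less in the top view. The panel gauge's dark-blob centroid jumped 9 px. Image correlation gave only 0.1 px of shift and the before and after crops match, so I put the jump down to thresholding.

**Checks that disagreed:**
- **Tee height:** the two wrist views gave about 10 mm for the tee's top, against 20 mm in the text. The baseline was short, so I used the text's height and confirmed contact by force when placing.
- **Dish rims:** triangulating them gave 7 to 9 mm, against 14 mm in the text. The rim diameters measured at 14 mm matched the text's diameters.
- **TCP readings:** the measured TCP scattered by 1 to 2 mm around the commanded pose, and by up to 6 mm right after a fast lift.

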